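Hang up the drawplate

TASK

Press down the holed end of the steel drawplate that lies in the tip-up tray, so that its other end tips up and stays up, and lift it out by that raised end. Set it down across the iron block, let go, take it again by its holed end, and hang it by that hole on the hook of the hook stand, left hanging free and still. Leave the other things on the bench where they are.

Things in the scene. Friction and masses are not known exactly. Their poses are not given: they have to be found in the camera images.
- drawplate: Steel drawplate, a thin flat bar 150 x 36 x 4 mm with rows of tiny dots, 0.17 kg. Origin: centre of its underside (as it lies at the start). x along its length: the round 16 mm hanging hole is at its -x end, the plain end is at +x; z is its upper face's normal. At the start it lies level in the tray, its axes those of the tray, its underside 36 mm above the bench.
- drawplate_hole (a point): Centre of the drawplate's 16 mm through hole (mid-thickness), on the long centre line, 15 mm from the -x end (60 mm from the centre). Axes as the drawplate's.
- tray: Fixed grey channel-shaped tray, 164 mm long (x), 54 mm wide, 42 mm high: two side walls 6 mm thick, 42 mm apart, standing 2 mm above the drawplate's top so that it cannot be gripped while level. Origin: centre of its underside on the bench. The holed end of the drawplate is towards -x, open below into a well.
- rocker (a joint): Stiff rocker under the drawplate, turning about a level axis across the tray, 15 mm to the -x side of the tray's origin, 34 mm up. 0 = level; 0.42 rad = fully tipped (stop), holed end down. 2 to 4 N pressed down near the hole tips it, and it stays where left; a 3 mm lip stops the drawplate sliding off. Fully tipped, the plain end stands about 30 mm clear of the walls.
- block: Fixed dark iron soldering block, a tapered lump 68 mm across at the foot and 48 mm across its flat top, 50 mm high. Origin: centre of its underside on the bench.
- hook: Fixed steel hook stand. Origin: on the bench straight below the hook's low point. x points the way the hook points (from the post to its open tip). Post 12 mm thick, 90 mm to the -x side, about 205 mm high, on a round foot 80 mm across. The hook is a 6 mm thick bar from the post top, sloping slightly down along +x to the low point, then turned up at 45 degrees to its tip.
- hook_low (a point): The hook's low point, where the hole is to hang: centre line of the 6 mm bar, 200 mm above the bench.
- hook_tip (a point): The hook's open tip end (centre of its round end): 18 mm to +x of and 18 mm above the low point.
- bangle_a: Bystander: brass bangle lying flat, 68 mm across, 5 mm thick. To be left alone.
- bangle_b: Bystander: brass bangle like bangle_a. To be left alone.
- weight: Bystander: round brass balance weight with a knob, 48 mm across, 63 mm high. To be left alone.
- jar: Bystander: amber glass jar, 50 mm across, 70 mm high. To be left alone.
- hammer: Bystander: hammer lying on the bench, 220 mm long. To be left alone.
- tweezers: Bystander: steel tweezers lying on the bench, 140 mm long. To be left alone.
Things that resemble listed ones, but are neither listed nor needed, are in the scene too. What is shaped like the drawplate but pink is not meant.

How it is judged:
On the way, in this order (a step that is already met when the one before it is completed fails the run):
1. the drawplate is tipped up in the tray: the rocker past 0.33 rad with the drawplate on it (value of joint rocker above 0.33 rad and contact force between drawplate and tray above 0.2 N), for 0.2 s.
2. the drawplate rests across the iron block, let go (contact force between drawplate and block above 0.5 N and contact force between drawplate and the arm below 0.05 N and contact force between drawplate and the fingers below 0.05 N and height (world z) of drawplate above 0.04 m and linear speed of drawplate below 0.03 m/s), for 0.2 s.
At the end, for the whole second after the job is handed in: The drawplate hangs by its hole on the hook: hole centre within 20 mm of the hook's low point, holed end up with its length within 0.39 rad of vertical, bearing on the hook, slower than 0.06 m/s and 0.6 rad/s (distance between drawplate_hole and hook_low below 0.02 m and angle between drawplate's own x axis and vertical above 2.75 rad and contact force between drawplate and hook above 0.3 N and linear speed of drawplate below 0.06 m/s and angular speed of drawplate below 0.6 rad/s); the robot touches nothing.
It fails at once if a bystander (bangle, weight, jar, hammer or tweezers) is moved more than 30 mm from its place (distance of any of bangle_a, bangle_b, weight, jar, hammer, tweezers from where it was at the start of the episode above 0.03 m).
It also fails if it takes over 72 s, if anything falls off the work surface, if the arm or the gripper's body presses on something with over 40 N, if the wrist force passes 120 N, or if a joint passes its speed limit or range.

ROBOT

A 7-joint arm with a two-finger parallel gripper is mounted at the origin on the work surface. World frame = base frame: x ahead of the robot, y to its left, z up, the work surface at z = 0. Lengths are in m, angles in rad, forces in N, time in s.
With the tool pointing down it reaches from about 0.425 to 0.875 m from the base axis. Payload 9.9 kg.
Tool frame: the origin (TCP) lies between the finger pads; the fingertips stand 8 mm ahead of it and the grasp point (between the pads) lies 11 mm behind it; z points along the fingers, y is the line along which they close (so a half turn about z gives the same grasp; the last joint's range is limited). The gripper opens to 85 mm and grips with 20 to 120 N. Pads are 22 mm wide; open, the fingers measure 114 mm over their backs; the gripper's body (76 mm by 85 mm) begins 54 mm behind the grasp point. The pads swing forward as they close: fully open they stand 13 mm farther back than shut.
Start: joints at [-1.313, 0.576, 0.025, 1.437, -0.015, 1.129, -0.057], TCP at [0.226, 0.636, 0.211] pointing down, gripper open.
Joint ranges: [-2.76, 2.76], [-0.34, 2.15], [-1.52, 1.57], [0.19, 2.46], [-1.09, 4.23], [0.17, 1.99], [-2.82, 2.82]. Speed limits (rad/s): [2.22, 2.22, 3.01, 3.01, 3.14, 3.14, 3.14].

INTERFACE

Orientations are given as a unit quaternion [x, y, z, w].
In Python, from station import bot gives the robot as it stands.
- The arm moves only by the shell command python3 -m crank 'ROWS' [FORCE]. ROWS is text: rows parted by semicolons, each of 7 numbers parted by spaces: the shift along the tool's x, y, z normalised to -1 to 1, where 1 is 200 mm, then the turn, a rotation vector about the tool's x, y, z normalised to -1 to 1, where 1 is 2 pi rad, then the closure, from 0 (fully open) to 1 (shut). In form: x y z wx wy wz jaw; .... A call has 1 to 8 rows; each row is the pose to reach, as a shift and turn from the pose commanded when the call began, along the tool's axes at that moment, turning the shorter way round; what a row does not reach only later rows make up. A row lasts 1/12 s, in which the tool goes at most 41.7 mm and 7.16 degrees, less where a joint would pass 70% of its speed; a pose out of reach is approached as far as the arm can. A call with a number of a shift or a turn outside -1 to 1 is refused whole. A call with a gripper value outside its range is refused whole. The fingers move at their own pace and stop on an object; FORCE is the grip in N (left out, the last holds). Time passes only in rows, so rows that repeat a pose let the fingers close. It gives the time, the measured TCP pose, the force, the opening and the grip force at its end, in the units of the state.
- bot.get_obs(): the state, without advancing time (a new reading comes with each control period).
- bot.get_image(name): name is "scene" or "top" or "wrist"; returns a dict with "color" (420x560x3 uint8, blue, green, red), "K" (3x3 intrinsics, pixels), "R" (3x3) and "t" (3): a world point X has camera coordinates R X + t; the wrist camera has in their place "hand_eye" (4x4, takes a point from camera to tool coordinates, whose origin is the TCP and whose axes are the flange's). Camera axes: x right, y down, z forward; pixel columns grow to the right and rows downward; lengths in m; the calibration is good to about 2 mm. A picture is of the moment at which its call begins: read the wrist's pose just before it. There is no depth.
- bot.sign_off(): hands the job in; it is judged then, once.
The state is a dict: "clock": time; "joint_pos": joint angles; "qvel": joint speeds; "joint_torque": joint torques, N m; "tool_pos": TCP position; "eef_rot": TCP orientation; "force": force on the tool from outside, world axes, zero at the start; "wrist_torque": the same for the moment, N m; "grip_width": finger opening in m; "grip_force": force on a finger pad.
Only numpy, scipy, OpenCV 4.12 (cv2) and the standard library are available. Lean on these libraries where they do the work, as an engineer would, in place of code of your own. Each camera call takes 0.05 s, during which the arm holds its last target. There are 200 camera calls.

## Working session

There is one attempt and no reset: what is moved stays moved. The work goes in short steps, Python scripts to look and compute and a shell command to move; the robot and the scene stay as the last step left them, time stands still between calls to the robot, and variables do not carry over. Pictures are saved under pics/ and viewed, at most 10 in all, crops included, and the job is handed in when it is done.

```bash
ls; mkdir -p pics
python3 - <<'E'
from station import bot
import cv2,numpy as np,pickle
o=bot.get_obs();print(o)
d={}
for n in("scene","top"):
    d[n]=bot.get_image(n);cv2.imwrite(f"pics/{n}0.png",d[n]["color"])
    print(n,d[n]["K"].tolist(),d[n]["R"].tolist(),d[n]["t"].tolist())
pickle.dump(d,open("d.pkl","wb"))
E
```

```text
pics
{'clock': 0.0, 'joint_pos': array([-1.31281791,  0.57654579,  0.02479167,  1.4379074 , -0.01497342,
        1.12899189, -0.05651702]), 'qvel': array([-0.0002644 , -0.000683  , -0.00122617,  0.00099813,  0.00104758,
        0.00132202,  0.00103225]), 'joint_torque': array([ 2.54067272e-04, -7.65748930e+01,  2.25099720e+00, -2.85972565e+01,
        1.54379290e-02,  1.24795406e-02,  1.39920996e-05]), 'tool_pos': array([0.22604785, 0.63550918, 0.20973253]), 'eef_rot': array([ 1.70022920e-01,  9.85439755e-01, -8.28215495e-04, -1.00724757e-04]), 'force': array([-0.13758049,  0.95826155,  0.03676105]), 'wrist_torque': array([ 0.01903537,  0.00781203, -0.00441867]), 'grip_force': 0.0, 'grip_width': 0.08511047140796425}
scene [[400.40100257509397, 0.0, 277.14353034999897], [0.0, 400.40100257509397, 215.38393088636715], [0.0, 0.0, 1.0]] [[0.6474941511513839, 0.7620149789439855, 0.009192175463201979], [0.43835787755999744, -0.3625574691969107, -0.8224320353139376], [-0.6233728382002566, 0.5365493951115112, -0.5687891096000592]] [-0.3409856292330536, -0.11679025624381446, 1.6187956589735224]
top [[451.7165114279287, 0.0, 271.4779368974981], [0.0, 451.7165114279287, 209.19680149561106], [0.0, 0.0, 1.0]] [[0.026767241663692227, -0.9995893620265229, -0.010228494372442077], [-0.9907898158616756, -0.025170156558735664, -0.13304887825004913], [0.13273679052359658, 0.01369563953301629, -0.9910566956028687]] [0.0004638453453147126, 0.5506463137536528, 1.1681808454108615]
```

View pics/scene0.png

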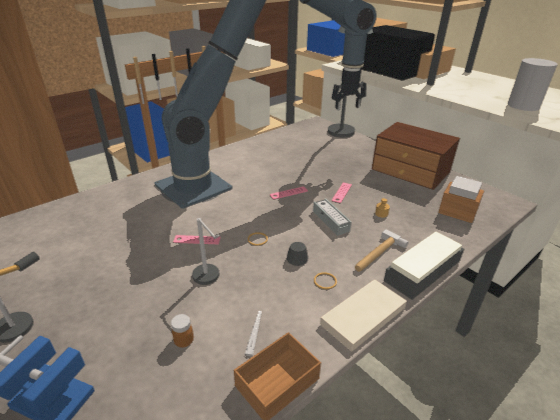

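View pics/top0.png

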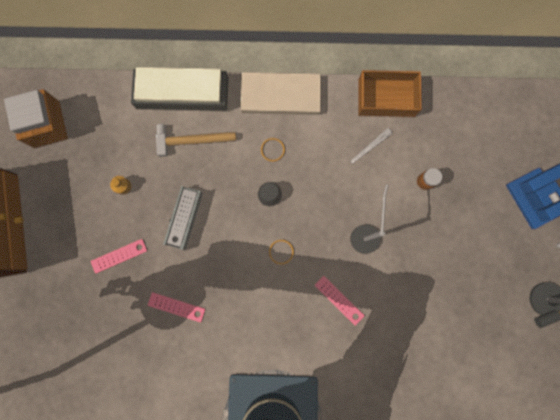

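The scene shows the grey dotted plate in its tray, at (183,217) in the top view and (331,217) in the scene view. There are three pink lookalikes, at top (119,256), (176,307) and (340,301). The block is at top (270,194). The hook stand's foot is at top (366,238), with its arm ending near (385,187). The stand at the right edge (548,300) has no such hook. The grey plate in the tray and the stand at (366,238) fit the description, and I'll confirm both in one crop.

```bash
cat > h.py <<'E'
import numpy as np,cv2,pickle
from scipy.spatial.transform import Rotation as Ro
def ray(c,u,v):
    R,t=np.array(c["R"]),np.array(c["t"]); d=R.T@np.linalg.solve(np.array(c["K"]),[u,v,1.]); return -R.T@t,d/np.linalg.norm(d)
def onz(c,u,v,z):
    o,d=ray(c,u,v); return o+d*(z-o[2])/d[2]
def proj(c,X):
    p=np.array(c["K"])@(np.array(c["R"])@np.array(X)+np.array(c["t"])); return p[:2]/p[2]
def tri(rs):
    A=sum(np.eye(3)-np.outer(d,d) for o,d in rs);b=sum((np.eye(3)-np.outer(d,d))@o for o,d in rs);return np.linalg.solve(A,b)
def wristcam(img,o):
    T=np.eye(4);T[:3,:3]=Ro.from_quat(o["eef_rot"]).as_matrix();T[:3,3]=o["tool_pos"]
    W=np.linalg.inv(T@np.array(img["hand_eye"]));return dict(K=img["K"],R=W[:3,:3],t=W[:3,3],color=img["color"])
def rel(o,pos,R=None):
    """normalised shift & turn from pose o to world pos / rotation matrix"""
    R0=Ro.from_quat(o["eef_rot"]); s=R0.inv().apply(np.array(pos)-o["tool_pos"])/.2
    w=np.zeros(3) if R is None else (R0.inv()*Ro.from_matrix(R)).as_rotvec()/(2*np.pi)
    return np.round(np.r_[s,w],3)
E
python3 - <<'E'
from h import *
d=pickle.load(open("d.pkl","rb"));t,s=d["top"],d["scene"]
a=cv2.resize(t["color"][175:260,150:225],None,fx=4,fy=4,interpolation=cv2.INTER_CUBIC)
b=cv2.resize(t["color"][175:260,340:450],None,fx=4,fy=4,interpolation=cv2.INTER_CUBIC)
e=cv2.resize(s["color"][190:250,300:365],None,fx=4,fy=4,interpolation=cv2.INTER_CUBIC)
f=cv2.resize(s["color"][210:295,170:240],None,fx=3,fy=3,interpolation=cv2.INTER_CUBIC)
im=np.zeros((600,760,3),np.uint8);im[:340,:300]=a;im[:340,310:750]=b;im[345:585,:260]=e;im[345:600,310:520]=f
cv2.imwrite("pics/crop1.png",im)
g=cv2.cvtColor(t["color"],cv2.COLOR_BGR2HSV)
# tray candidates: low-saturation, bright
sub=t["color"][180:255,155:215].astype(int)
m=((sub[...,0]>=sub[...,2]-4)).astype(np.uint8)
m=cv2.morphologyEx(m,cv2.MORPH_OPEN,np.ones((3,3)))
cs=cv2.findContours(m,0,2)[0];c=max(cs,key=cv2.contourArea)
r=cv2.minAreaRect(c+np.array([[155,180]]));print("tray",r,cv2.contourArea(c))
bx=cv2.boxPoints(r);print(np.round([onz(t,*p,.042) for p in bx],4))
print("c",onz(t,*r[0],.042), "hole",onz(t,176,240,.038))
sub=t["color"][175:215,250:290]; m=(sub.max(2)<60).astype(np.uint8)
c=max(cv2.findContours(m,0,2)[0],key=cv2.contourArea);r=cv2.minEnclosingCircle(c);p=np.array(r[0])+[250,175];print("block",p,r[1],onz(t,*p,.03))
print("foot",onz(t,366,238,.004),"foot s",onz(s,205,275,.004))
E
```

```text
Traceback (most recent call last):
ValueError: max() iterable argument is empty
```

View pics/crop1.png

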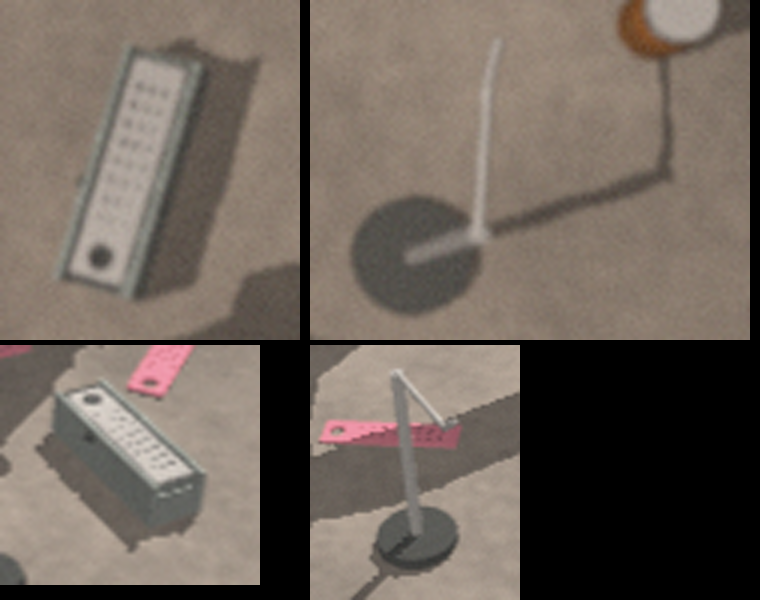

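The crop confirms both. The grey dotted plate lies in the tray with its hole at top pixel (175,239.2). The hook stand has its post base at (365,239.2), post top at (382.5,233.8), bend at (384.5,197) and tip at (387,185).

Run:
```python
from h import *
d=pickle.load(open("d.pkl","rb"));t,s=d["top"],d["scene"]
q=np.array([[130,48],[203,65],[132,293],[60,278]])/4+[150,175]
C=np.array([onz(t,*p,.042) for p in q]);print("tray",C.round(4),C.mean(0).round(4))
far=C[:2].mean(0);near=C[2:].mean(0);print("len",np.linalg.norm(far-near),"w",np.linalg.norm(C[0]-C[1]),"dir deg",np.degrees(np.arctan2(*(far-near)[1::-1])))
print("hole",onz(t,175,239.2,.038).round(4))
# scene cross-check
q=np.array([[58,392],[100,383],[203,472],[153,498]]);print("scene tray",np.array([onz(s,*((p-[0,345])/4+[300,190]),.042) for p in q]).round(4))
for name,(u,v),z in [("postbase",(365,239.2),.008),("posttop",(382.5,233.75),.205),("low",(384.5,197),.2),("tip",(387,185),.218)]: print(name,onz(t,u,v,z).round(4))
S=lambda x,y:((x-310)/3+170,(y-345)/3+210)
print("tri tip",tri([ray(t,387,185),ray(s,*S(450,424))]).round(4),"tri top",tri([ray(t,382.5,233.75),ray(s,*S(397,373))]).round(4))
print("scene low z.2:",onz(s,*S(443,424),.2).round(4))
g=t["color"][175:215,250:290].max(2);print(g.min(),np.percentile(g,[5,15,50]))
m=(g<g.min()+30).astype(np.uint8);c=max(cv2.findContours(m,0,2)[0],key=cv2.contourArea);r=cv2.minEnclosingCircle(c);p=np.array(r[0])+[250,175];print("block",p,r[1],onz(t,*p,.03))
for n,p in dict(bangA=(272.5,150),bangB=(282,249),wt=(119,185),hamH=(161,139),hamE=(235,136),jar=(430,178),twA=(353,161),twB=(390,131)).items(): print(n,onz(t,*p,.01).round(3))
```

```text
tray [[0.6037 0.2547 0.042 ]
 [0.5934 0.2052 0.042 ]
 [0.4402 0.2447 0.042 ]
 [0.4488 0.2927 0.042 ]] [0.5215 0.2493 0.042 ]
len 0.15880874945138876 w 0.050573180937866447 dir deg -14.13144188892464
hole [0.4637 0.268  0.038 ]
scene tray [[0.44   0.2513 0.042 ]
 [0.4537 0.2918 0.042 ]
 [0.6074 0.2576 0.042 ]
 [0.6056 0.1975 0.042 ]]
postbase [ 0.479  -0.2396  0.008 ]
posttop [ 0.4781 -0.2409  0.205 ]
low [ 0.5636 -0.2472  0.2   ]
tip [ 0.5883 -0.2487  0.218 ]
tri tip [ 0.5876 -0.2498  0.218 ] tri top [ 0.4789 -0.2393  0.2059]
scene low z.2: [ 0.5624 -0.2436  0.2   ]
51 [ 67.95  82.   136.  ]
block [270.10142326 193.57473373] 11.801197052001953 [0.59373247 0.01976786 0.03      ]
bangA [0.72  0.017 0.01 ]
bangB [ 0.447 -0.016  0.01 ]
wt [0.611 0.437 0.01 ]
hamH [0.744 0.329 0.01 ]
hamE [0.757 0.122 0.01 ]
jar [ 0.651 -0.417  0.01 ]
twA [ 0.694 -0.206  0.01 ]
twB [ 0.782 -0.309  0.01 ]
```

```bash
cat > t.py <<'E'
# usage: t.py x y z yaw(deg of tool-x heading, tool down) pitch(deg: tool z tilts outward, away from -toolx)
import sys; from h import *; from station import bot
x,y,z,yaw,p=map(float,sys.argv[1:]); o=bot.get_obs()
a=np.radians(yaw); X=np.array([np.cos(a),np.sin(a),0]);Z=np.array([0,0,-1.]);Y=np.cross(Z,X)
q=np.radians(p); Z2=np.cos(q)*Z-np.sin(q)*X; X2=np.cross(Y,Z2)
print(o["clock"],o["tool_pos"].round(4),"F",o["force"].round(1),"w",round(o["grip_width"],4),"rel",rel(o,[x,y,z],np.c_[X2,Y,Z2]))
E
python3 t.py .459 .265 .11 166 0
```

```text
0.1 [0.2261 0.6356 0.2099] F [-0.1  0.5  0.1] w 0.0854 rel [-1.718 -1.355  0.501 -0.     0.    -0.016]
```

```bash
python3 -m crank '-0.86 -0.68 0 0 0 -0.016 1; -0.86 -0.68 0 0 0 -0.016 1; -0.86 -0.68 0 0 0 -0.016 1; -0.86 -0.68 0 0 0 -0.016 1; -0.86 -0.68 0 0 0 -0.016 1; -0.86 -0.68 0 0 0 -0.016 1; -0.86 -0.68 0 0 0 -0.016 1;-0.86 -0.68 0 0 0 -0.016 1'
python3 t.py .459 .265 .11 166 0
```

```text
clock: 0.77
tool_pos: [0.343, 0.4499, 0.2106]
eef_rot: [0.121, 0.993, 0.0, -0.0]
force: [0.1, 0.2, -0.4]
grip_width: -0.0001
grip_force: 0.0
0.7667 [0.343  0.4499 0.2106] F [ 0.1  0.2 -0.4] w -0.0001 rel [-0.785 -0.758  0.503  0.    -0.     0.   ]
```

```bash
python3 -m crank '-0.785 -0.76 0.4 0 0 0 1; -0.785 -0.76 0.4 0 0 0 1; -0.785 -0.76 0.4 0 0 0 1; -0.785 -0.76 0.4 0 0 0 1; -0.785 -0.76 0.4 0 0 0 1; -0.785 -0.76 0.4 0 0 0 1; -0.785 -0.76 0.4 0 0 0 1; -0.785 -0.76 0.4 0 0 0 1' >/dev/null
python3 t.py .459 .265 .08 166 0
python3 - <<'E'
from h import *; from station import bot
o=bot.get_obs();c=wristcam(bot.get_image("wrist"),o)
im=c["color"].copy()
print("hole proj",proj(c,[.464,.264,.038]),"corners",[proj(c,p).round(0).tolist() for p in [[.6037,.2547,.042],[.5934,.2052,.042],[.4402,.2447,.042],[.4488,.2927,.042]]],"tip",proj(c,[.459,.265,.04]))
pickle.dump(c,open("w1.pkl","wb"));cv2.imwrite("pics/w1.png",im)
E
```

```text
1.4333 [0.4588 0.2654 0.1298] F [ 0.4 -0.   0.4] w -0.0001 rel [-0.002 -0.002  0.249 -0.    -0.     0.   ]
hole proj [280.8758586  210.08788421] corners [[307.0, 351.0], [253.0, 353.0], [250.0, 189.0], [312.0, 186.0]] tip [280.60285696 204.89809581]
```

View pics/w1.png

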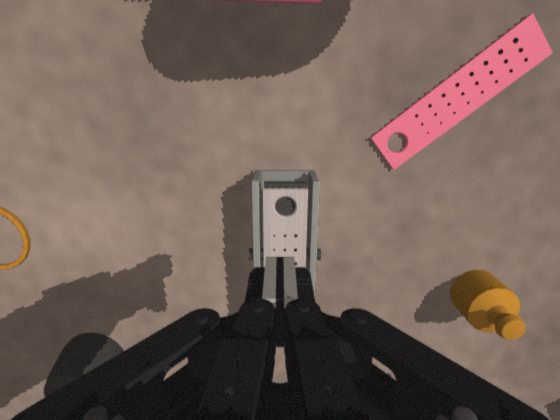

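The tray lies along image y. The hole is at (286,206), the near tray end at y≈172, and the walls at x≈252 to 318. This is a few mm off my estimate, so I'll correct it.

```bash
python3 - <<'E'
from h import *
c=pickle.load(open("w1.pkl","rb"));g=cv2.cvtColor(c["color"],cv2.COLOR_BGR2GRAY)[192:222,268:304]
m=(g<105).astype(np.uint8);cs=cv2.findContours(m,0,2)[0]
for k in cs:
    M=cv2.moments(k)
    if M["m00"]>80: u,v=M["m10"]/M["m00"]+268,M["m01"]/M["m00"]+192;print(M["m00"],u,v,onz(c,u,v,.038).round(4))
h=onz(c,286,206,.038);print(h)
print(onz(c,252,172,.042),onz(c,318,171,.042),onz(c,285,171.5,.042),onz(c,285.5,186,.04))
P=onz(c,285.2,240,.04);print("axis deg",np.degrees(np.arctan2(P[1]-h[1],P[0]-h[0])))
E
python3 t.py .4575 .270 .06 166 0
```

```text
282.0 285.362293144208 205.72990543735224 [0.4612 0.2684 0.038 ]
[0.46159362 0.26887099 0.038     ]
[0.42715061 0.25010777 0.042     ] [0.43859956 0.29971114 0.042     ] [0.43287886 0.27492581 0.042     ] [0.44470968 0.27249821 0.04      ]
axis deg -14.921443295782524
1.4833 [0.4583 0.2669 0.1303] F [0.  0.4 0.5] w 0.0002 rel [ 0.007  0.014  0.352  0.    -0.     0.001]
```

```bash
python3 -m crank '0.002 0.012 0.35 0 0 0 1; 0.002 0.012 0.35 0 0 0 1; 0.002 0.012 0.35 0 0 0 1; 0.002 0.012 0.4 0 0 0 1; 0.002 0.012 0.42 0 0 0 1; 0.002 0.012 0.43 0 0 0 1; 0.002 0.012 0.44 0 0 0 1; 0.002 0.012 0.44 0 0 0 1'
python3 -m crank '0 0 0.015 0 0 0 1; 0 0 0.03 0 0 0 1; 0 0 0.035 0 0 0 1; 0 0 0.04 0 0 0 1; 0 0 0.045 0 0 0 1; 0 0 0.05 0 0 0 1'; python3 t.py .459 .269 .03 166 0
```

```text
clock: 2.15
tool_pos: [0.4594, 0.2679, 0.0432]
eef_rot: [0.12, 0.993, 0.0, 0.0]
force: [-0.0, 0.1, 0.7]
grip_width: -0.0002
grip_force: 0.0
clock: 2.65
tool_pos: [0.4591, 0.2675, 0.0325]
eef_rot: [0.12, 0.993, 0.0, 0.0]
force: [-0.1, 0.3, 0.3]
grip_width: -0.0001
grip_force: 0.0
2.65 [0.4591 0.2675 0.0325] F [-0.1  0.3  0.3] w -0.0001 rel [0.002 0.007 0.013 0.    0.    0.   ]
```

```bash
python3 -m crank '0 0 0.01 0 0 0 1; 0 0 0.02 0 0 0 1; 0 0 0.025 0 0 0 1; 0 0 0.025 0 0 0 1'; python3 -m crank '0 0 0.01 0 0 0 1; 0 0 0.015 0 0 0 1'
python3 -m crank '0 0 0.01 0 0 0 1; 0 0 0.015 0 0 0 1'; python3 -m crank '0 0 0.01 0 0 0 1; 0 0 0.015 0 0 0 1'
```

```text
clock: 2.98
tool_pos: [0.4589, 0.2674, 0.0273]
eef_rot: [0.12, 0.993, -0.0, -0.0]
force: [-0.2, -0.1, 1.4]
grip_width: 0.0
grip_force: 0.0
clock: 3.15
tool_pos: [0.459, 0.2675, 0.0244]
eef_rot: [0.12, 0.993, 0.0, 0.0]
force: [-0.1, -0.3, -0.1]
grip_width: 0.0
grip_force: 0.0
clock: 3.32
tool_pos: [0.459, 0.2674, 0.0214]
eef_rot: [0.12, 0.993, -0.0, -0.0]
force: [0.0, -0.2, 0.0]
grip_width: 0.0001
grip_force: 0.0
clock: 3.48
tool_pos: [0.459, 0.2675, 0.0185]
eef_rot: [0.12, 0.993, 0.0, -0.0]
force: [-0.0, -0.1, 3.7]
grip_width: 0.0002
grip_force: 1.6
```

```bash
python3 -m crank '0 0 0.005 0 0 0 1; 0 0 0.01 0 0 0 1'
python3 - <<'E'
from h import *; from station import bot
s=bot.get_image("scene")["color"][180:260,290:380];w=bot.get_image("wrist")["color"]
im=np.zeros((420,760,3),np.uint8);im[:,:420]=w[:,70:490];im[:302,420:]=cv2.resize(s,(340,302),interpolation=cv2.INTER_CUBIC)
cv2.imwrite("pics/p2.png",im)
E
```

```text
clock: 3.65
tool_pos: [0.459, 0.2677, 0.0167]
eef_rot: [0.12, 0.993, 0.0, 0.0]
force: [-0.0, 0.3, 2.8]
grip_width: -0.0001
grip_force: 2.0
```

View pics/p2.png

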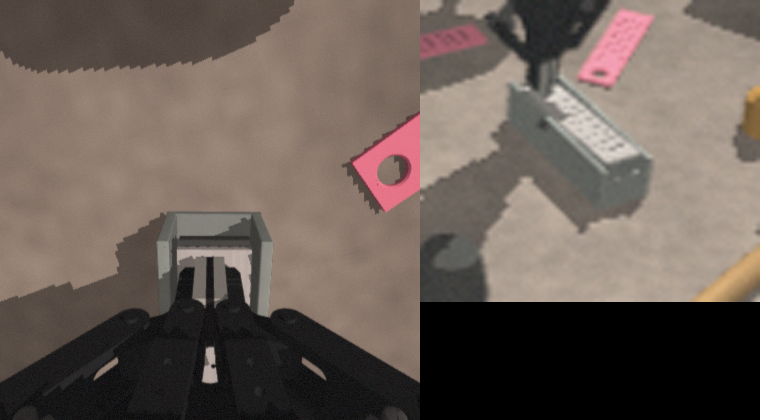

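The view shows the fingers inside the tray at the holed end. The plate's far end still looks near wall height at (640,155), so I'll press on gently and measure the change numerically.

```bash
python3 -m crank '0 0 0.01 0 0 0 1'; python3 -m crank '0 0 0.01 0 0 0 1'
python3 - <<'E'
from h import *; from station import bot
d=pickle.load(open("d.pkl","rb"));s=bot.get_image("scene");t=bot.get_image("top")
# bright plate mask, tray window, before/after in scene view
for n,im in(("0",d["scene"]["color"]),("1",s["color"])):
    w=im[190:250,300:365].astype(int);m=((w.min(2)>135)&(w.max(2)-w.min(2)<22)).astype(np.uint8)
    c=max(cv2.findContours(m,0,2)[0],key=cv2.contourArea)+np.array([[300,190]]);c=c[:,0]
    print(n,len(c),"far",c[c[:,0].argmax()],"low",c[c[:,1].argmax()],"near",c[c[:,0].argmin()])
u=np.array([.969,-.247,0])
E0=np.array([.4615,.2685,.04])+u*.135;print("level end",proj(d["scene"],E0),"tipped",proj(d["scene"],E0+[-.005,0,.036]))
E
```

```text
clock: 3.83
tool_pos: [0.459, 0.2676, 0.0148]
eef_rot: [0.12, 0.993, 0.0, 0.0]
force: [-1.4, 1.2, 2.6]
grip_width: -0.0
grip_force: 2.1
clock: 3.92
tool_pos: [0.4589, 0.2676, 0.0126]
eef_rot: [0.12, 0.993, 0.0, 0.0]
force: [-1.4, 0.9, 3.3]
grip_width: -0.0
grip_force: 2.1
0 32 far [351 221] low [337 224] near [314 201]
1 44 far [351 221] low [350 221] near [323 206]
level end [342.8699415  222.69399017] tipped [342.85286633 213.25601074]
```

Run:
```python
from h import *; from station import bot
d=pickle.load(open("d.pkl","rb"));R=[]
for n,(a,b,e,f) in(("scene",(185,245,300,365)),("top",(175,255,145,225))):
    R.append(np.hstack([cv2.resize(i[a:b,e:f],(380,290),interpolation=cv2.INTER_CUBIC) for i in(d[n]["color"],bot.get_image(n)["color"])]))
cv2.imwrite("pics/p3.png",np.vstack(R))
```

```text
(no output)
```

View pics/p3.png

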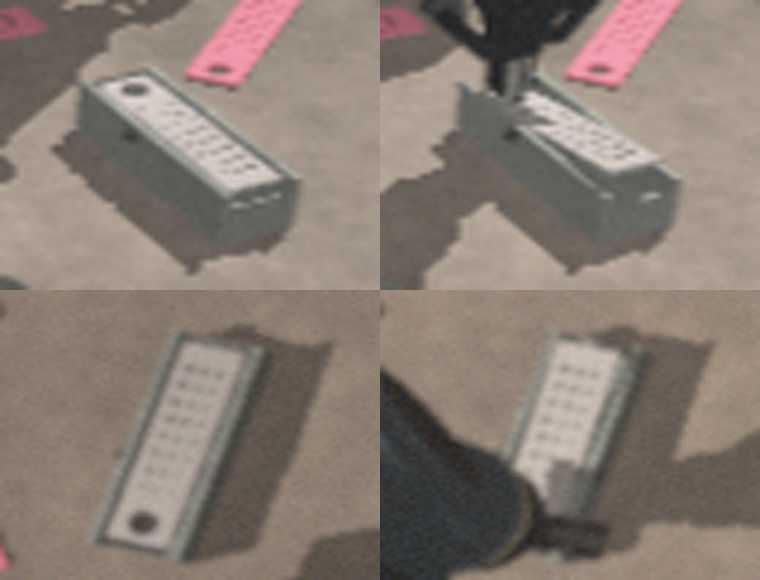

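The comparison shows the plate is partly tipped: its plain end now stands above the wall at (640,160), clear of the level picture at left. I'll keep pressing until the force rises at the stop.

```bash
for i in 1; do python3 -m crank '0 0 0.01 0 0 0 1; 0 0 0.01 0 0 0 1' | grep -E "pos|^force"; python3 -m crank '0 0 0.01 0 0 0 1; 0 0 0.01 0 0 0 1'| grep -E "pos|^force"; done
python3 - <<'E'
from h import *; from station import bot
s=bot.get_image("scene")
E
```

```text
tool_pos: [0.459, 0.2675, 0.0104]
force: [-1.2, 1.9, 3.1]
tool_pos: [0.4591, 0.2675, 0.0084]
force: [-0.7, 1.0, 1.9]
```

```bash
python3 -m crank '0 0 -0.1 0 0 0 1; 0 0 -0.2 0 0 0 1;0 0 -0.35 0 0 0 1;0 0 -0.5 0 0 0 1;0 0 -0.6 0 0 0 1;0.25 0 -0.6 0 0 0 1;0.25 0 -0.6 0 0 0 1' | grep -E "pos|^force"
python3 - <<'E'
from h import *; from station import bot
o=bot.get_obs();s=bot.get_image("scene")["color"][185:245,300:365];c=wristcam(bot.get_image("wrist"),o);pickle.dump(c,open("w2.pkl","wb"))
im=np.zeros((420,790,3),np.uint8);im[:,:400]=c["color"][:,80:480];im[:350,400:779]=cv2.resize(s,(379,350),interpolation=cv2.INTER_CUBIC)
cv2.imwrite("pics/p4.png",im)
E
```

```text
tool_pos: [0.4071, 0.2803, 0.1295]
force: [-1.9, -0.2, -1.1]
```

View pics/p4.png

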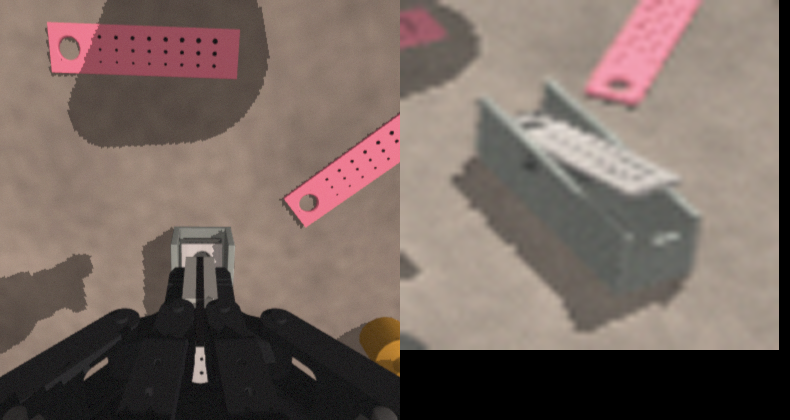

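The plate is now tipped well up and stays there: the plain end's corners are at crop (632,192) and (678,182). I'll estimate the angle from those.

```bash
python3 - <<'E'
from h import *
d=pickle.load(open("d.pkl","rb"));s=d["scene"];a=np.radians(-14.5)
u=np.array([np.cos(a),np.sin(a),0]);v=np.array([-u[1],u[0],0]);z=np.array([0,0,1])
hole=np.array([.4625,.2683,0]);T=hole+.06*u;print("tray",T)
P=T-.015*u+.034*z
for th in(0,.2,.3,.36,.42):
    c,sn=np.cos(th),np.sin(th)
    for w in(-.018,.018):
        X=P+u*(.09*c-.006*sn)+z*(.09*sn+.006*c)+v*w;print(th,w,proj(s,X).round(1),X.round(3))
print("meas L(-)",339.8,217.9,"R(+)",347.7,216.2)
E
python3 t.py .59 .235 .2 166 0
```

```text
tray [0.52058886 0.2532772  0.        ]
0 -0.018 [338.4 224.2] [0.589 0.217 0.04 ]
0 0.018 [347.4 221.6] [0.598 0.252 0.04 ]
0.2 -0.018 [338.5 219.4] [0.586 0.218 0.058]
0.2 0.018 [347.5 216.8] [0.595 0.253 0.058]
0.3 -0.018 [338.2 216.9] [0.583 0.219 0.066]
0.3 0.018 [347.3 214.3] [0.592 0.253 0.066]
0.36 -0.018 [338.  215.3] [0.581 0.219 0.071]
0.36 0.018 [347.1 212.8] [0.59  0.254 0.071]
0.42 -0.018 [337.8 213.8] [0.579 0.22  0.076]
0.42 0.018 [346.8 211.2] [0.588 0.254 0.076]
meas L(-) 339.8 217.9 R(+) 347.7 216.2
5.1833 [0.4084 0.2798 0.1288] F [ 0.9 -0.5  0. ] w 0.0001 rel [-0.935 -0.003 -0.357 -0.    -0.     0.001]
```

The tilt is only about 0.23 rad, because the slim closed tips went into the hole. I'll press again on solid metal, 17 mm towards the pivot from the hole.

```bash
python3 t.py .479 .264 .06 166 0; python3 -m crank '-0.36 -0.003 0 0 0 0 1; -0.36 -0.003 0 0 0 0 1; -0.36 -0.003 0.1 0 0 0 1; -0.36 -0.003 0.3 0 0 0 1; -0.36 -0.003 0.36 0 0 0 1; -0.36 -0.003 0.4 0 0 0 1; -0.36 -0.003 0.42 0 0 0 1;-0.36 -0.003 0.43 0 0 0 1' | grep -E "pos|^force";  python3 -m crank '0 0 0.01 0 0 0 1; 0 0 0.02 0 0 0 1' | grep -E "pos|^force";  python3 -m crank '0 0 0.01 0 0 0 1; 0 0 0.01 0 0 0 1' | grep -E "pos|^force";  python3 t.py .479 .264 .04 166 0
```

```text
5.1833 [0.4084 0.2798 0.1288] F [ 0.9 -0.5  0. ] w 0.0001 rel [-0.362  0.007  0.344 -0.    -0.     0.001]
tool_pos: [0.4808, 0.2614, 0.0424]
force: [-0.3, 0.4, -0.3]
tool_pos: [0.481, 0.262, 0.0394]
force: [-0.3, 0.5, -0.3]
tool_pos: [0.4804, 0.2619, 0.0369]
force: [1.2, -0.4, -0.9]
6.1833 [0.4804 0.2619 0.0369] F [ 1.2 -0.4 -0.9] w 0.0 rel [ 0.009  0.009 -0.015  0.     0.     0.001]
```

```bash
python3 -m crank '0 0 0.01 0 0 0 1; 0 0 0.02 0 0 0 1' | grep -E "pos|^force";  python3 -m crank '0 0 0.01 0 0 0 1; 0 0 0.02 0 0 0 1' | grep -E "pos|^force";  python3 -m crank '0 0 0.01 0 0 0 1; 0 0 0.02 0 0 0 1' | grep -E "pos|^force";  python3 -m crank '0 0 0.01 0 0 0 1; 0 0 0.02 0 0 0 1' | grep -E "pos|^force"
```

```text
tool_pos: [0.4805, 0.2618, 0.0328]
force: [1.1, 0.3, -0.3]
tool_pos: [0.4802, 0.2617, 0.0284]
force: [0.3, 0.4, 0.2]
tool_pos: [0.4802, 0.2616, 0.0244]
force: [0.6, 0.2, -1.1]
tool_pos: [0.4802, 0.2616, 0.0203]
force: [-0.1, 0.0, 0.1]
```

```bash
python3 -m crank '0 0 0.01 0 0 0 1; 0 0 0.02 0 0 0 1' | grep -E "pos|^force";  python3 -m crank '0 0 0.01 0 0 0 1; 0 0 0.02 0 0 0 1' | grep -E "pos|^force";  python3 -m crank '0 0 0.01 0 0 0 1; 0 0 0.02 0 0 0 1' | grep -E "pos|^force";python3 - <<'E'
from h import *; from station import bot
d=pickle.load(open("d.pkl","rb"));s=bot.get_image("scene")["color"][185:245,300:365];w=bot.get_image("wrist")["color"]
im=np.zeros((420,790,3),np.uint8);im[:,:400]=w[:,80:480];im[:350,400:779]=cv2.resize(s,(379,350),interpolation=cv2.INTER_CUBIC)
cv2.imwrite("pics/p5.png",im)
E
```

```text
tool_pos: [0.4802, 0.2616, 0.0164]
force: [0.2, -0.4, -0.0]
tool_pos: [0.4803, 0.2617, 0.0128]
force: [-1.9, -1.2, 8.9]
tool_pos: [0.4806, 0.2618, 0.0104]
force: [-11.2, -4.7, 54.4]
```

View pics/p5.png

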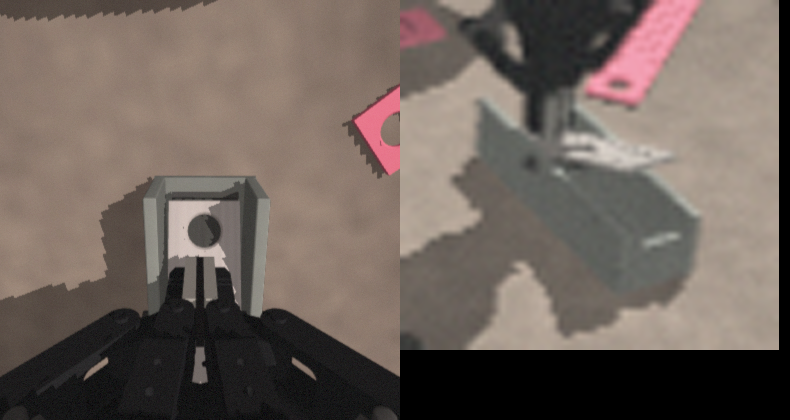

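The tool is at the stop (54 N), with the plate fully tipped and its raised end visible at (670,155). I'll back off at once, then check the wrist-camera scale against the pink lookalikes, because the tips touched about 28 mm sooner than the stated TCP implies.

```bash
python3 -m crank '0 0 -0.03 0 0 0 1; 0 0 -0.1 0 0 0 1;0 0 -0.25 0 0 0 1;0 0 -0.45 0 0 0 1;0 0 -0.6 0 0 0 1;0 0 -0.6 0 0 0 1' | grep -E "clock|pos|^force"
python3 - <<'E'
from h import *; from station import bot
d=pickle.load(open("d.pkl","rb"))
def pink(c,z):
    g=c["color"].astype(int);m=((g[...,2]-g[...,1]>55)&(g[...,0]-g[...,1]>5)).astype(np.uint8)
    for k in cv2.findContours(m,0,2)[0]:
        if cv2.contourArea(k)>300:
            r=cv2.minAreaRect(k);b=np.array([onz(c,*p,z) for p in cv2.boxPoints(r)])
            print(np.round(r[0]),np.round(r[1],1),"size mm",(1000*np.linalg.norm(b[0]-b[1])).round(1),(1000*np.linalg.norm(b[1]-b[2])).round(1),"ctr",onz(c,*r[0],z).round(3))
print("top");pink(d["top"],.004)
for f in("w1","w2"):
    c=pickle.load(open(f+".pkl","rb"));print(f,"cam",(-c["R"].T@c["t"]).round(3));
    for z in(.004,-.024): print(z);pink(c,z)
E
```

```text
clock: 7.95
tool_pos: [0.4831, 0.2632, 0.1343]
force: [0.7, 0.6, -0.6]
top
[176. 307.] [55.  13.4] size mm 34.9 148.2 ctr [0.285 0.262 0.004]
[339. 300.] [55.9 12.7] size mm 34.1 146.1 ctr [ 0.315 -0.172  0.004]
[118. 256.] [13.2 56.2] size mm 150.6 36.5 ctr [0.417 0.427 0.004]
w1 cam [0.379 0.284 0.292]
0.004
[463.  91.] [ 44.5 204.7] size mm 150.1 36.7 ctr [0.411 0.431 0.004]
-0.024
[463.  91.] [ 44.5 204.7] size mm 164.7 40.3 ctr [ 0.414  0.445 -0.024]
w2 cam [0.327 0.299 0.292]
0.004
[450. 159.] [ 40.7 186.8] size mm 149.8 36.9 ctr [0.413 0.432 0.004]
[222.  50.] [192.3  50.1] size mm 36.6 149.1 ctr [0.282 0.263 0.004]
-0.024
[450. 159.] [ 40.7 186.8] size mm 164.3 40.5 ctr [ 0.421  0.445 -0.024]
[222.  50.] [192.3  50.1] size mm 40.1 163.6 ctr [ 0.278  0.26  -0.024]
```

Run:
```python
from h import *; from station import bot
i=bot.get_image("wrist");H=np.linalg.inv(np.array(i["hand_eye"]));K=np.array(i["K"])
for d in(.008,0,-.011,-.02,-.03,-.05):
    for x in(-.011,0,.011):
        p=K@(H[:3,:3]@[x,0,d]+H[:3,3]);print(d,x,(p[:2]/p[2]).round(1),end=" ")
    print()
g=cv2.cvtColor(i["color"],cv2.COLOR_BGR2GRAY);print(g[225:330:4,268].tolist(),g[225:330:4,292].tolist())
```

```text
0.008 -0.011 [281.4 266.1] 0.008 0 [281.4 248.9] 0.008 0.011 [281.5 230.9] 
0 -0.011 [281.5 273.1] 0 0 [281.5 255.3] 0 0.011 [281.5 236.7] 
-0.011 -0.011 [281.6 283.7] -0.011 0 [281.6 265. ] -0.011 0.011 [281.6 245.5] 
-0.02 -0.011 [281.7 293.4] -0.02 0 [281.7 273.9] -0.02 0.011 [281.7 253.5] 
-0.03 -0.011 [281.8 305.4] -0.03 0 [281.8 285. ] -0.03 0.011 [281.8 263.6] 
-0.05 -0.011 [282.  334.5] -0.05 0 [282.1 311.9] -0.05 0.011 [282.1 288. ] 
[186, 185, 138, 190, 183, 184, 160, 188, 113, 104, 108, 108, 109, 108, 109, 109, 109, 105, 107, 54, 28, 29, 27, 27, 27, 30, 13] [188, 186, 177, 185, 187, 180, 180, 184, 108, 109, 109, 109, 108, 107, 106, 109, 110, 106, 111, 31, 26, 25, 26, 27, 30, 27, 21]
```

The wrist picture confirms that the shut fingertips really end about 21 mm behind the reported TCP (pad edge at row 257). Grasp offsets therefore shift back about 29 mm, and I'll work with the grasp point from here on.

```bash
sed -i 's/print(o\["clock"\]/g=float(.040); x,y,z=np.array([x,y,z])+g*Z2\nRt=Ro.from_quat(o["eef_rot"]).as_matrix()\nprint("G now",(o["tool_pos"]-g*Rt[:,2]).round(4),o["clock"]/' t.py
python3 t.py .5535 .2448 .12 165.5 24;python3 t.py .5735 .2396 .07 165.5 24
```

```text
G now [0.4818 0.2626 0.1717] 8.0 [0.482  0.2627 0.1317] F [0.3 0.5 0.3] w -0.0002 rel [-0.449 -0.003  0.243  0.001 -0.066  0.002]
G now [0.4818 0.2626 0.1717] 8.0 [0.482  0.2627 0.1317] F [0.3 0.5 0.3] w -0.0002 rel [-0.551 -0.006  0.494  0.001 -0.066  0.002]
```

```bash
python3 -m crank '-0.2 0 0 0 -0.02 0 0.25; -0.449 -0.003 0.1 0 -0.04 0 0.25; -0.449 -0.003 0.2 0 -0.066 0.002 0.25; -0.449 -0.003 0.243 0 -0.066 0.002 0.25; -0.449 -0.003 0.243 0 -0.066 0.002 0.25; -0.449 -0.003 0.243 0 -0.066 0.002 0.25; -0.449 -0.003 0.243 0 -0.066 0.002 0.25'|grep -E "clock|pos|force|width"
python3 t.py .5735 .2396 .07 165.5 24
python3 - <<'E'
from h import *; from station import bot
o=bot.get_obs();w=bot.get_image("wrist");s=bot.get_image("scene");c=wristcam(w,o);pickle.dump((c,s),open("w3.pkl","wb"))
im=np.zeros((420,790,3),np.uint8);im[:,:400]=c["color"][:,80:480];im[:350,400:779]=cv2.resize(s["color"][175:235,300:365],(379,350),interpolation=cv2.INTER_CUBIC)
cv2.imwrite("pics/p6.png",im)
a=np.radians(-14.5);u=np.array([np.cos(a),np.sin(a),0]);v=np.array([-u[1],u[0],0])
for w in(-.018,.018): X=np.array([.5835,.237,.076])+v*w;print(proj(c,X).round(1),proj(s,X).round(1))
E
```

```text
clock: 8.58
tool_pos: [0.5677, 0.2395, 0.0803]
force: [-0.5, -0.5, 0.2]
grip_width: 0.0643
grip_force: 0.0
G now [0.5522 0.2435 0.1169] 8.5833 [0.5677 0.2395 0.0803] F [-0.5 -0.5  0.2] w 0.0643 rel [-0.006  0.007  0.258  0.    -0.001 -0.   ]
[253.3 267.2] [337.8 213.9]
[314.5 267.1] [346.9 211.3]
```

View pics/p6.png

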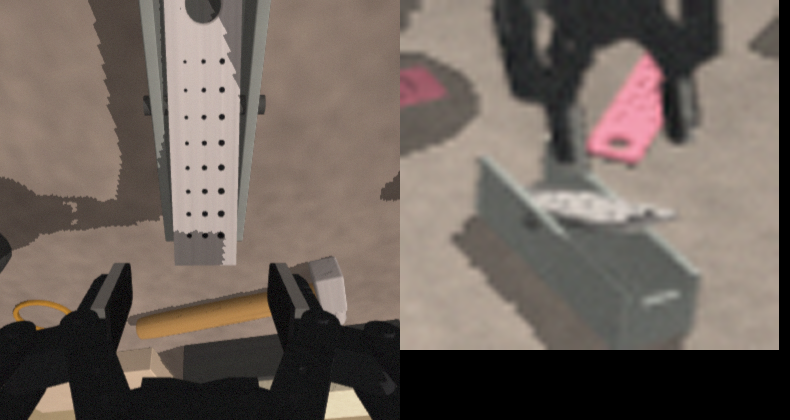

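The wrist view shows the raised plain end at x 255–316, y 265 (full frame), within 2 px of the prediction for a full 0.42 rad tip. The fingers straddle it, so I'll descend and grip.

```bash
python3 -m crank '-0.005 0.004 0.13 0 0 0 0.25; -0.005 0.004 0.258 0 0 0 0.25; -0.005 0.004 0.258 0 0 0 0.25; -0.005 0.004 0.258 0 0 0 1; -0.005 0.004 0.258 0 0 0 1; -0.005 0.004 0.258 0 0 0 1; -0.005 0.004 0.258 0 0 0 1; -0.005 0.004 0.258 0 0 0 1' 50 |grep -E "clock|pos|force|width"; python3 t.py .5735 .2396 .07 165.5 24
```

```text
clock: 9.35
tool_pos: [0.5894, 0.235, 0.0343]
force: [3.4, -0.8, 0.6]
grip_width: 0.0341
grip_force: 49.8
G now [0.5738 0.2389 0.0709] 9.35 [0.5894 0.235  0.0343] F [ 3.4 -0.8  0.6] w 0.0341 rel [ 0.003  0.002  0.003  0.    -0.    -0.   ]
```

```bash
python3 -m crank '-0.05 0 -0.11 0 0 0 1; -0.13 0 -0.28 0 0 0 1; -0.22 0 -0.5 0 0 0 1; -0.22 0 -0.5 0 0 0 1; -0.22 0 -0.5 0 0 0 1' |grep -E "clock|pos|force|width"; python3 t.py .657 .0145 .13 175 0
```

```text
clock: 9.77
tool_pos: [0.5896, 0.2359, 0.146]
force: [-0.5, -0.6, -2.8]
grip_width: 0.0347
grip_force: 50.0
G now [0.5738 0.2396 0.1826] 9.7667 [0.5896 0.2359 0.146 ] F [-0.5 -0.6 -2.8] w 0.0347 rel [-0.442 -0.989  0.494 -0.004  0.066 -0.026]
```

```bash
python3 -m crank '-0.06 -0.14 0.05 0 0.01 -0.004 1; -0.13 -0.3 0.12 0 0.02 -0.008 1; -0.22 -0.5 0.2 -0.002 0.033 -0.013 1; -0.3 -0.68 0.3 -0.003 0.045 -0.018 1; -0.38 -0.85 0.4 -0.003 0.056 -0.022 1; -0.44 -0.985 0.49 -0.004 0.066 -0.026 1; -0.44 -0.985 0.49 -0.004 0.066 -0.026 1; -0.44 -0.985 0.49 -0.004 0.066 -0.026 1' |grep -E "clock|pos|force|width"; python3 t.py .657 .0145 .08 175 0
python3 - <<'E'
from h import *; from station import bot
o=bot.get_obs();c=wristcam(bot.get_image("wrist"),o);s=bot.get_image("scene");t=bot.get_image("top");pickle.dump((c,s,t),open("w4.pkl","wb"))
# plate expected at G height; measure hole-end in wrist view
G=o["tool_pos"]-.04*Ro.from_quat(o["eef_rot"]).as_matrix()[:,2]
a=np.radians(-5);u=np.array([np.cos(a),np.sin(a),0]);v=np.array([-u[1],u[0],0])
print("exp hole",proj(c,G-u*.123+[0,0,.002]).round(1),"end",[proj(c,G-u*.138+v*w+[0,0,.002]).round(1) for w in(-.018,.018)])
g=cv2.cvtColor(c["color"],cv2.COLOR_BGR2HSV);m=((g[...,1]<25)&(g[...,2]>120)).astype(np.uint8);m[:, :200]=0;m[:,360:]=0
k=max(cv2.findContours(m,cv2.RETR_CCOMP,2)[0],key=cv2.contourArea);print(cv2.contourArea(k),cv2.boundingRect(k),cv2.minAreaRect(k))
gg=cv2.cvtColor(c["color"],cv2.COLOR_BGR2GRAY);print(gg[0:270:6,281].tolist())
print("block top in wrist",[proj(c,[.594+x,.02+y,.05]).round(0).tolist() for x,y in((-.024,0),(.024,0),(0,-.024),(0,.024))])
E
```

```text
clock: 10.43
tool_pos: [0.6556, 0.0023, 0.0826]
force: [-0.6, -1.6, -1.8]
grip_width: 0.0344
grip_force: 50.3
G now [0.6558 0.0028 0.1226] 10.4333 [0.6556 0.0023 0.0826] F [-0.6 -1.6 -1.8] w 0.0344 rel [-0.002  0.064  0.212 -0.002 -0.001 -0.002]
exp hole [276.9 -42.7] end [array([ 215.3, -101.5]), array([ 337.3, -104.6])]
1.0 (329, 73, 3, 2) ((330.0000305175781, 73.49999237060547), (0.7071067094802856, 2.1213202476501465), 45.0)
[175, 179, 176, 177, 179, 177, 131, 176, 180, 178, 177, 178, 176, 61, 174, 174, 174, 173, 174, 27, 168, 174, 175, 172, 171, 20, 167, 172, 169, 169, 167, 20, 170, 169, 166, 168, 23, 160, 167, 165, 164, 18, 162, 164, 162]
block top in wrist [[298.0, 88.0], [305.0, 172.0], [261.0, 136.0], [343.0, 128.0]]
```

Run:
```python
from h import *
c,s,t=pickle.load(open("w4.pkl","rb"))
gg=cv2.cvtColor(c["color"],cv2.COLOR_BGR2GRAY);m=(gg[:262,225:340]<100).astype(np.uint8)
n,l,st,ce=cv2.connectedComponentsWithStats(m)
P=[(ce[i]+[225,0],st[i,4]) for i in range(1,n) if 8<st[i,4]<200]
pts=[onz(c,*p,.1246) for p,a in P]
for (p,a),x in zip(P,pts): print(p.round(1),a,x[:2].round(4))
```

```text
[310.6  36.7] 54 [0.5564 0.0222]
[257.9  35.7] 16 [0.5543 0.005 ]
[284.3  36.5] 30 [0.5555 0.0136]
[258.   76.4] 17 [0.5667 0.0035]
[283.7  76.9] 33 [0.5678 0.0122]
[309.   77.4] 55 [0.5688 0.0208]
[258. 115.] 21 [0.5794 0.0019]
[282.7 115.1] 39 [0.5803 0.0106]
[307.4 115.4] 58 [0.5813 0.0193]
[258.  150.6] 25 [5.918e-01 4.000e-04]
[282.1 150.9] 40 [0.5928 0.0092]
[306.  151.5] 60 [0.5939 0.0178]
[304.7 185.2] 61 [0.6065 0.0164]
[258.2 184.5] 28 [ 0.6045 -0.001 ]
[281.4 184.9] 44 [0.6055 0.0076]
[303.4 217.1] 65 [0.6192 0.0149]
[258.3 216.4] 29 [ 0.6172 -0.0026]
[281.  216.9] 44 [0.6183 0.0062]
[302.2 247.4] 65 [0.632  0.0134]
[258.5 246.6] 31 [ 0.63   -0.0041]
[280.2 247. ] 48 [0.631  0.0046]
[329.5 259. ] 35 [0.6382 0.024 ]
[232.1 259.5] 35 [ 0.6347 -0.0155]
```

```bash
python3 -m crank '-0.002 0.06 0.08 -0.002 -0.001 -0.002 1; -0.002 0.06 0.2 -0.002 -0.001 -0.002 1; -0.002 0.06 0.29 -0.002 -0.001 -0.002 1; -0.002 0.06 0.32 -0.002 -0.001 -0.002 1; -0.002 0.06 0.325 -0.002 -0.001 -0.002 1; -0.002 0.06 0.325 -0.002 -0.001 -0.002 1' |grep -E "clock|pos|^force|width"; python3 -m crank '0 0 0.01 0 0 0 1; 0 0 0.01 0 0 0 1' |grep -E "pos|^force"; python3 -m crank '0 0 0.01 0 0 0 1; 0 0 0.01 0 0 0 1' |grep -E "pos|^force"; python3 t.py .657 .0145 .054 175 0
```

```text
clock: 11.08
tool_pos: [0.6564, 0.0271, 0.0227]
force: [-0.1, 0.1, -1.9]
grip_width: 0.0341
tool_pos: [0.6572, 0.026, 0.0215]
force: [-0.8, 0.7, -2.1]
tool_pos: [0.6569, 0.0256, 0.019]
force: [0.0, 0.8, -2.3]
G now [0.6566 0.0254 0.059 ] 11.4167 [0.6569 0.0256 0.019 ] F [ 0.   0.8 -2.3] w 0.0344 rel [-0.005 -0.055  0.025  0.001  0.001  0.002]
```

```bash
python3 -m crank '0 -0.05 0 0 0 0 1; 0 -0.05 0 0 0 0 1; 0 -0.05 0 0 0 0 1; 0 -0.05 0.01 0 0 0 1; 0 -0.05 0.015 0 0 0 1; 0 -0.05 0.015 0 0 0 1' |grep -E "clock|pos|^force|width"; python3 -m crank '0 0 0.01 0 0 0 1; 0 0 0.01 0 0 0 1' |grep -E "pos|^force";  python3 t.py .657 .0145 .054 175 0
```

```text
clock: 11.92
tool_pos: [0.6558, 0.0159, 0.0153]
force: [0.8, -0.0, -0.3]
grip_width: 0.0343
tool_pos: [0.656, 0.0159, 0.0134]
force: [0.1, -0.6, 0.2]
G now [0.6558 0.0157 0.0534] 12.0833 [0.656  0.0159 0.0134] F [ 0.1 -0.6  0.2] w 0.0344 rel [-0.006 -0.007 -0.003  0.001  0.001  0.002]
```

The load has moved onto the block, so I'll open, retreat upward and measure where the plate lies.

```bash
python3 -m crank '0 0 0.005 0 0 0 0.5; 0 0 0.005 0 0 0 0.3; 0 0 0.005 0 0 0 0.2; 0 0 0.005 0 0 0 0.2; 0 0 0.005 0 0 0 0.2; 0 0 0.005 0 0 0 0.2' |grep -E "clock|pos|^force|width"; python3 -m crank '0 0 -0.2 0 0 0 0.2; 0 0 -0.4 0 0 0 0.2; 0 0 -0.6 0 0 0 0.2; 0.2 0 -0.75 0 0 0 0.2; 0.4 0 -0.75 0 0 0 0.2; 0.5 0 -0.75 0 0 0 0.2;0.5 0 -0.75 0 0 0 0.2; 0.5 0 -0.75 0 0 0 0.2' |grep -E "pos|^force|width"
cat > m.py <<'E'
from h import *; from station import bot
o=bot.get_obs();c=wristcam(bot.get_image("wrist"),o);pickle.dump(c,open("w5.pkl","wb"))
g=cv2.cvtColor(c["color"],cv2.COLOR_BGR2HSV);m=((g[...,1]<40)&(g[...,2]>140)).astype(np.uint8)
m=cv2.morphologyEx(m,cv2.MORPH_CLOSE,np.ones((5,5)))
for k in cv2.findContours(m,0,2)[0]:
    if cv2.contourArea(k)>1500:
        r=cv2.minAreaRect(k);b=np.array([onz(c,*p,.054) for p in cv2.boxPoints(r)]);print(np.round(r[0]),np.round(r[1]),(1000*np.linalg.norm(b[0]-b[1])).round(1),(1000*np.linalg.norm(b[1]-b[2])).round(1),b[:,:2].round(4).tolist(),b.mean(0).round(4))
gg=cv2.cvtColor(c["color"],cv2.COLOR_BGR2GRAY);n,l,st,ce=cv2.connectedComponentsWithStats((gg<100).astype(np.uint8))
for i in range(1,n):
    if 100<st[i,4]<1500 and abs(st[i,2]-st[i,3])<8: print("blob",ce[i].round(1),st[i].tolist(),onz(c,*ce[i],.052).round(4))
print(o["tool_pos"],"exp hole",proj(c,[.594-.06,.025,.052]))
E
python3 m.py
```

```text
clock: 12.58
tool_pos: [0.6559, 0.0158, 0.0126]
force: [0.1, 0.3, -0.1]
grip_width: 0.0681
tool_pos: [0.5546, 0.0225, 0.1629]
force: [0.7, 0.5, -0.1]
grip_width: 0.0683
[282. 227.] [156.  43.] 35.2 150.0 [[0.5125, 0.0101], [0.5152, 0.0452], [0.6649, 0.0372], [0.6616, -0.0041]] [0.5886 0.0221 0.054 ]
blob [245.3  40.4] [203, 20, 60, 65, 405] [0.4316 0.006  0.052 ]
blob [302.3 326.7] [280, 304, 32, 37, 172] [0.6916 0.0342 0.052 ]
[0.55456041 0.02250648 0.16292527] exp hole [281.11812045 172.80377289]
```

```bash
python3 t.py .48 .030 .115 175.7 50; python3 t.py .529 .0266 .052 175.7 50
```

```text
G now [0.5555 0.0222 0.2026] 13.3 [0.5558 0.0225 0.1626] F [ 0.9 -0.   0.3] w 0.0683 rel [ 0.23   0.006  0.365  0.001 -0.138 -0.001]
G now [0.5555 0.0222 0.2026] 13.3 [0.5558 0.0225 0.1626] F [ 0.9 -0.   0.3] w 0.0683 rel [-0.014  0.006  0.682  0.001 -0.138 -0.001]
```

```bash
python3 -m crank '0.1 0 0 0 -0.02 0 0.2; 0.23 0.006 0 0 -0.04 0 0.2; 0.23 0.006 0.05 0 -0.06 0 0.2; 0.23 0.006 0.1 0 -0.08 0 0.2; 0.23 0.006 0.2 0 -0.1 0 0.2; 0.23 0.006 0.3 0 -0.12 0 0.2; 0.23 0.006 0.365 0 -0.138 0 0.2; 0.23 0.006 0.365 0 -0.138 0 0.2'|grep -E "clock|pos|^force|width|eef"; python3 -m crank '0 0 0 0 0 0 0.2; 0 0 0 0 0 0 0.2'|grep -E "pos|eef"; python3 t.py .529 .0266 .052 175.7 50; python3 m.py
```

```text
clock: 13.97
tool_pos: [0.4975, -0.0092, 0.116]
eef_rot: [0.05, 0.977, -0.073, 0.192]
force: [0.1, -0.2, -1.0]
grip_width: 0.0683
tool_pos: [0.4955, -0.0091, 0.1146]
eef_rot: [0.049, 0.978, -0.072, 0.189]
G now [ 0.481  -0.0027  0.1513] 14.1333 [ 0.4955 -0.0091  0.1146] F [ 1.  -0.   0.8] w 0.0684 rel [-0.118  0.258  0.495 -0.021 -0.077  0.005]
[343. 265.] [ 51. 114.] 149.7 35.2 [[0.6603, -0.0039], [0.5113, 0.0102], [0.5151, 0.0453], [0.6624, 0.0458]] [0.5873 0.0244 0.054 ]
[ 0.49548457 -0.00905887  0.11458612] exp hole [342.54898024 227.07907967]
```

```bash
python3 -c "
from station import bot;print(bot.get_obs()['joint_pos'].round(2))"; python3 -m crank '0 0.1 -0.3 0 0.02 0 0.2; 0 0.1 -0.6 0 0 0 0.2;0 0.19 -0.6 0 -0.03 0 0.2;0 0.19 -0.6 -0.021 -0.07 0 0.2;0 0.19 -0.6 -0.021 -0.077 0.005 0.2;0 0.19 -0.6 -0.021 -0.077 0.005 0.2;0 0.19 -0.6 -0.021 -0.077 0.005 0.2' |grep -E "pos|eef"; python3 -c "
from station import bot;print(bot.get_obs()['joint_pos'].round(2))"
```

```text
[-0.05  0.34 -0.29  2.37  1.25  0.38 -0.01]
tool_pos: [0.4569, 0.0392, 0.1996]
eef_rot: [0.03, 0.959, -0.076, 0.272]
[ 0.21  0.16 -0.85  2.44  1.26  0.59 -0.19]
```

```bash
python3 t.py .55 -.03 .28 175 0
```

```text
G now [0.4362 0.0457 0.2332] 14.7667 [0.4569 0.0392 0.1996] F [-0.4 -0.4 -0.7] w 0.0682 rel [-0.508 -0.321  0.127 -0.021  0.089  0.004]
```

```bash
python3 -m crank '-0.1 -0.1 -0.2 0 0.02 0 0.2; -0.2 -0.2 -0.2 -0.01 0.04 0.004 0.2;-0.3 -0.3 -0.1 -0.021 0.06 0.004 0.2;-0.508 -0.321 0.1 -0.021 0.089 0.004 0.2;-0.508 -0.321 0.127 -0.021 0.089 0.004 0.2;-0.508 -0.321 0.127 -0.021 0.089 0.004 0.2;-0.508 -0.321 0.127 -0.021 0.089 0.004 0.2;-0.508 -0.321 0.127 -0.021 0.089 0.004 0.2'|grep -E "clock|eef"; python3 t.py .62 -.12 .28 175 -65;  python3 -c "
from station import bot;print(bot.get_obs()['joint_pos'].round(2))"
```

```text
clock: 15.43
eef_rot: [0.048, 0.999, 0.006, -0.003]
G now [ 0.5536 -0.0349  0.2798] 15.4333 [ 0.5534 -0.0344  0.2398] F [ 0.7  0.8 -1.6] w 0.0682 rel [-0.19  -0.394 -0.122  0.002  0.18  -0.   ]
[ 0.55  0.47 -0.86  1.69  0.37  1.16  1.07]
```

```bash
python3 -m crank '-0.05 -0.1 -0.1 0 0.02 0 0.2; -0.19 -0.394 -0.122 0 0.04 0 0.2;-0.19 -0.394 -0.122 0 0.06 0 0.2;-0.19 -0.394 -0.122 0 0.08 0 0.2;-0.19 -0.394 -0.122 0 0.10 0 0.2;-0.19 -0.394 -0.122 0 0.12 0 0.2;-0.19 -0.394 -0.122 0 0.14 0 0.2;-0.19 -0.394 -0.122 0.002 0.16 0 0.2'|grep -E "clock|eef"; python3 -c "
from station import bot;print(bot.get_obs()['joint_pos'].round(2))"; python3 t.py .62 -.12 .28 175 -65; python3 -m crank '0 0 0 0 0.02 0 0.2; 0 0 0 0 0.03 0 0.2; 0 0 0 0 0.03 0 0.2;0 0 0 0 0.03 0 0.2'|grep -E "clock|eef"; python3 t.py .62 -.12 .28 175 -65;python3 -c "
from station import bot;print(bot.get_obs()['joint_pos'].round(2))"
```

```text
clock: 16.1
eef_rot: [0.023, 0.952, 0.0, -0.304]
[ 0.11  0.83 -0.09  0.95  0.08  1.99  1.56]
G now [ 0.6105 -0.1059  0.3056] 16.1 [ 0.5873 -0.1054  0.2731] F [0.9 3.3 1.7] w 0.0683 rel [-0.017 -0.057  0.05  -0.007  0.082  0.003]
clock: 16.43
eef_rot: [0.008, 0.952, -0.034, -0.304]
G now [ 0.6103 -0.099   0.3135] 16.4333 [ 0.5871 -0.1014  0.281 ] F [-0.3 -0.7 -1.3] w 0.0684 rel [-0.042 -0.071  0.087 -0.019  0.082  0.001]
[0.04 0.82 0.01 0.96 0.09 1.99 1.61]
```

```bash
python3 t.py .594 .08 .20 130 0; python3 -m crank '0 0.1 0 0 -0.02 0 0.2; 0 0.2 0 0 -0.04 0 0.2;0 0.3 0 0 -0.06 0 0.2;0 0.3 0 0 -0.08 0 0.2;0 0.3 0 0 -0.097 0 0.2;0 0.3 0 0 -0.097 0 0.2;0 0.3 0 0 -0.097 0 0.2'|grep -E "clock|eef"; python3 t.py .594 .08 .20 130 0;python3 t.py .594 .08 .15 85 30
```

```text
G now [ 0.6103 -0.099   0.3135] 16.4333 [ 0.5871 -0.1014  0.281 ] F [-0.3 -0.7 -1.3] w 0.0684 rel [-0.345  0.947  0.417 -0.053 -0.087  0.132]
clock: 17.02
eef_rot: [-0.003, 0.999, -0.035, -0.002]
G now [ 0.5864 -0.0383  0.3208] 17.0167 [ 0.5863 -0.041   0.2809] F [ 0.9 -0.6  0.4] w 0.0681 rel [-0.044  0.645  0.561 -0.011  0.004  0.14 ]
G now [ 0.5864 -0.0383  0.3208] 17.0167 [ 0.5863 -0.041   0.2809] F [ 0.9 -0.6  0.4] w 0.0681 rel [-0.036  0.561  0.791  0.06  -0.054  0.26 ]
```

```bash
python3 -m crank '-0.04 0.2 0.1 0 0 0.02 0.2;-0.04 0.4 0.2 0 0 0.04 0.2;-0.04 0.6 0.3 0 0 0.06 0.2;-0.04 0.64 0.4 0 0 0.08 0.2;-0.04 0.64 0.4 -0.005 0 0.1 0.2;-0.04 0.64 0.4 -0.01 0 0.12 0.2;-0.04 0.64 0.4 -0.01 0 0.14 0.2;-0.04 0.64 0.4 -0.01 0 0.14 0.2'|grep -E "clock|eef";  python3 t.py .594 .12 .2 85 60
```

```text
clock: 17.68
eef_rot: [0.426, 0.904, -0.003, 0.012]
G now [0.5949 0.0814 0.2295] 17.6833 [0.5956 0.0808 0.1895] F [0.3 0.5 0.2] w 0.0681 rel [ 0.034 -0.003  0.047  0.066 -0.155  0.111]
```

```bash
python3 -m crank '0.03 0 0.04 0.0066 -0.0155 0.011 0.2;0.03 0 0.04 0.013 -0.031 0.022 0.2;0.03 0 0.04 0.02 -0.0465 0.033 0.2;0.03 0 0.04 0.026 -0.062 0.044 0.2;0.03 0 0.04 0.033 -0.078 0.056 0.2;0.03 0 0.04 0.04 -0.093 0.067 0.2;0.03 0 0.04 0.053 -0.124 0.089 0.2;0.03 0 0.04 0.066 -0.155 0.111 0.2'|grep -E "clock|eef";  python3 t.py .594 .12 .2 85 60;python3 -m crank '0 0 0 0.0066 -0.0155 0.011 0.2;0 0 0 0.013 -0.031 0.022 0.2'|grep -E "clock|eef";  python3 t.py .594 .12 .15 85 60; python3 -c "
from station import bot;print(bot.get_obs()['joint_pos'].round(2))"
```

```text
clock: 18.35
eef_rot: [0.61, 0.678, -0.299, 0.28]
G now [0.591  0.1178 0.2082] 18.35 [0.5915 0.0879 0.1816] F [-0.2 -0.9 -0.8] w 0.0682 rel [-0.002 -0.003  0.015  0.015 -0.032  0.024]
clock: 18.52
eef_rot: [0.634, 0.593, -0.364, 0.338]
G now [0.5938 0.1225 0.201 ] 18.5167 [0.5913 0.0882 0.1808] F [ 1.2 -0.   0.7] w 0.0682 rel [ 0.212  0.     0.14   0.002 -0.001  0.002]
[-0.98  0.99  0.66  1.45  0.34  1.41 -0.63]
```

Tilting sideways by 60° is comfortable for the arm, whereas tilting outward near the base is not. I'll turn the plate on the block so its holed end points to +y, then take it with a sideways-tilted tool.

```bash
python3 t.py .56 .06 .2 130 0; python3 t.py .529 .0266 .2 175.7 0
```

```text
G now [0.5938 0.1225 0.201 ] 18.5167 [0.5913 0.0882 0.1808] F [ 1.2 -0.   0.7] w 0.0682 rel [ 0.013 -0.146  0.183 -0.064  0.157 -0.111]
G now [0.5938 0.1225 0.201 ] 18.5167 [0.5913 0.0882 0.1808] F [ 1.2 -0.   0.7] w 0.0682 rel [-0.076 -0.289  0.336 -0.129  0.129 -0.224]
```

```bash
python3 -m crank '0 -0.05 -0.1 -0.009 0.009 -0.015 0.2;0 -0.1 -0.1 -0.018 0.018 -0.031 0.2;0 -0.2 -0.1 -0.027 0.027 -0.047 0.2;0 -0.289 -0.05 -0.036 0.036 -0.063 0.2;-0.03 -0.289 0 -0.045 0.045 -0.078 0.2;-0.05 -0.289 0.1 -0.054 0.054 -0.094 0.2;-0.076 -0.289 0.2 -0.063 0.063 -0.11 0.2;-0.076 -0.289 0.3 -0.072 0.072 -0.125 0.2'|grep -E "clock|eef|pos"; python3 t.py .529 .0266 .18 175.7 0
```

```text
clock: 19.18
tool_pos: [0.5299, 0.031, 0.1649]
eef_rot: [0.339, 0.908, -0.18, 0.17]
G now [0.5224 0.0486 0.2   ] 19.1833 [0.5299 0.031  0.1649] F [ 0.7 -0.5 -0.5] w 0.0685 rel [ 0.045  0.008  0.118 -0.057  0.058 -0.1  ]
```

```bash
python3 -m crank '0 0 0 0 0 0 0.2'|grep -E "clock|eef|pos"; python3 t.py .529 .0266 .18 175.7 0
```

```text
clock: 19.27
tool_pos: [0.528, 0.022, 0.1657]
eef_rot: [0.344, 0.905, -0.182, 0.168]
G now [0.5208 0.0398 0.2008] 19.2667 [0.528  0.022  0.1657] F [-0.2 -2.3  1.6] w 0.0684 rel [ 0.065  0.047  0.103 -0.057  0.057 -0.102]
```

```bash
python3 -m crank '0.02 0.01 0.02 -0.009 0.009 -0.016 0.2;0.04 0.02 0.04 -0.018 0.018 -0.032 0.2;0.05 0.03 0.06 -0.027 0.027 -0.048 0.2;0.06 0.04 0.08 -0.036 0.036 -0.064 0.2;0.06 0.04 0.09 -0.045 0.045 -0.08 0.2;0.065 0.045 0.1 -0.054 0.054 -0.096 0.2;0.065 0.045 0.1 -0.057 0.057 -0.102 0.2;0.065 0.045 0.1 -0.057 0.057 -0.102 0.2'|grep -E "clock|eef|pos"; python3 -m crank '0 0 0 0 0 0 0.2;0 0 0 0 0 0 0.2'|grep -E "clock"; python3 t.py .529 .0266 .052 175.7 0;python3 m.py
```

```text
clock: 19.93
tool_pos: [0.5319, 0.0312, 0.1392]
eef_rot: [0.035, 0.999, -0.001, 0.002]
clock: 20.1
G now [0.5291 0.0355 0.1788] 20.1 [0.5293 0.0353 0.1388] F [-0.2 -0.2 -1. ] w 0.0683 rel [ 0.001 -0.041  0.634 -0.001  0.001  0.   ]
[270. 266.] [157.  45.] 34.9 149.5 [[0.5127, 0.0106], [0.5152, 0.0454], [0.6644, 0.0364], [0.6616, -0.0049]] [0.5885 0.0219 0.054 ]
blob [232.7  71.6] [186, 50, 66, 67, 391] [0.4286 0.0084 0.052 ]
blob [293.  362.2] [270, 340, 34, 35, 185] [0.6861 0.0351 0.052 ]
[0.5293016  0.03530996 0.13883413] exp hole [268.87885771 211.74227902]
```

```bash
python3 -m crank '0 -0.041 0.15 0 0 0 0.2;0 -0.041 0.3 0 0 0 0.2;0 -0.041 0.45 0 0 0 0.2;0 -0.041 0.6 0 0 0 0.2;0 -0.041 0.634 0 0 0 0.2;0 -0.041 0.634 0 0 0 0.2;0 -0.041 0.634 0 0 0 0.2'|grep -E "clock|eef|pos|^force"; python3 -m crank '0 0 0 0 0 0 1;0 0 0 0 0 0 1;0 0 0 0 0 0 1;0 0 0 0 0 0 1;0 0 0 0 0 0 1' 50|grep -E "clock|pos|force|width"; python3 t.py .599 .082 .13 85 0
```

```text
clock: 20.73
tool_pos: [0.5291, 0.0271, 0.0131]
eef_rot: [0.035, 0.999, -0.002, 0.002]
force: [0.3, -1.5, 0.5]
clock: 21.15
tool_pos: [0.5299, 0.0261, 0.0133]
force: [0.4, 1.1, 4.4]
grip_width: 0.0343
grip_force: 49.5
G now [0.5296 0.0262 0.0533] 21.15 [0.5299 0.0261 0.0133] F [0.4 1.1 4.4] w 0.0343 rel [-0.327  0.303 -0.382  0.     0.001  0.252]
```

```bash
python3 -m crank '0 0 -0.1 0 0 0 1;0 0 -0.25 0 0 0 1;0 0 -0.38 0 0 0.02 1;-0.05 0.05 -0.38 0 0 0.04 1;-0.1 0.1 -0.38 0 0 0.06 1;-0.15 0.15 -0.38 0 0 0.08 1;-0.2 0.2 -0.38 0 0 0.1 1;-0.25 0.25 -0.38 0 0 0.12 1'|grep -E "clock|pos|force|width"; python3 t.py .599 .082 .13 85 0
```

```text
clock: 21.82
tool_pos: [0.582, 0.0727, 0.0884]
force: [0.0, 0.0, -2.8]
grip_width: 0.0345
grip_force: 50.2
G now [0.5819 0.0729 0.1284] 21.8167 [0.582  0.0727 0.0884] F [ 0.   0.  -2.8] w 0.0345 rel [-0.023  0.094 -0.008  0.     0.001  0.132]
```

```bash
python3 -m crank '0 0.02 0 0 0 0.02 1;-0.01 0.04 0 0 0 0.04 1;-0.01 0.06 0 0 0 0.06 1;-0.015 0.08 0 0 0 0.08 1;-0.02 0.09 0 0 0 0.1 1;-0.023 0.094 0 0 0 0.12 1;-0.023 0.094 0 0 0 0.132 1;-0.023 0.094 0 0 0 0.132 1'|grep -E "pos"; python3 -m crank '0 0 0 0 0 0 1;0 0 0 0 0 0 1'|grep -E "clock|^force"; python3 t.py .599 .082 .055 85 0
```

```text
tool_pos: [0.5984, 0.0821, 0.088]
clock: 22.65
force: [-0.5, 0.1, -2.2]
G now [0.5986 0.082  0.1284] 22.65 [0.5987 0.0819 0.0884] F [-0.5  0.1 -2.2] w 0.0343 rel [ 0.002 -0.     0.367  0.001  0.001  0.002]
```

```bash
python3 -m crank '0 0 0.1 0 0 0 1;0 0 0.2 0 0 0 1;0 0 0.3 0 0 0 1;0 0 0.34 0 0 0 1;0 0 0.35 0 0 0 1;0 0 0.35 0 0 0 1'|grep -E "pos|^force"; python3 -m crank '0 0 0.01 0 0 0 1;0 0 0.015 0 0 0 1;0 0 0.015 0 0 0 1'|grep -E "clock|pos|^force"; python3 -m crank '0 0 0.01 0 0 0 1;0 0 0.01 0 0 0 1'|grep -E "clock|pos|^force"
```

```text
tool_pos: [0.5992, 0.0814, 0.0184]
force: [-0.5, -0.0, -1.5]
clock: 23.4
tool_pos: [0.5998, 0.0818, 0.0162]
force: [-0.6, 0.2, -2.1]
clock: 23.57
tool_pos: [0.5998, 0.0819, 0.014]
force: [0.1, 0.4, 1.2]
```

```bash
python3 -m crank '0 0 0 0 0 0 0.5;0 0 0 0 0 0 0.2;0 0 0 0 0 0 0.2;0 0 0 0 0 0 0.2;0 0 0 0 0 0 0.2'|grep -E "width|^force"; python3 -m crank '0 0 -0.2 0 0 0 0.2;0 0 -0.4 0 0 0 0.2;0 0 -0.6 0 0 0 0.2;0 0 -0.6 0 0 0 0.2;0 0 -0.6 0 0 0 0.2;0 0 -0.6 0 0 0 0.2'|grep -E "width|^force"; python3 m.py;  python3 t.py .599 .125 .15 85 60
```

```text
force: [-0.5, 0.1, 0.1]
grip_width: 0.0686
force: [-0.7, 0.4, -0.6]
grip_width: 0.0683
[280. 269.] [160.  47.] 35.6 150.0 [[0.5822, 0.0976], [0.6178, 0.0947], [0.6093, -0.0551], [0.5669, -0.0515]] [0.5941 0.0214 0.054 ]
[0.59849322 0.08231202 0.13336625] exp hole [208.65944592 276.22741468]
G now [0.5979 0.0824 0.1726] 24.5333 [0.598  0.0823 0.1326] F [-0.1 -0.2 -0.9] w 0.0682 rel [ 0.04  -0.013  0.013  0.001 -0.166  0.001]
```

```bash
python3 -m crank '0.04 0 0 0 -0.019 0 0.2;0.04 -0.013 0 0 -0.038 0 0.2;0.04 -0.013 0 0 -0.057 0 0.2;0.04 -0.013 0 0 -0.076 0 0.2;0.04 -0.013 0.01 0 -0.095 0 0.2;0.04 -0.013 0.01 0 -0.114 0 0.2;0.04 -0.013 0.01 0 -0.133 0 0.2;0.04 -0.013 0.01 0 -0.152 0 0.2'|grep -E "pos"; python3 -m crank '0 0 0 0 -0.014 0 0.2;0 0 0 0 -0.014 0 0.2;0 0 0 0 -0.014 0 0.2'|grep -E "clock|^force"; python3 t.py .603 .133 .082 85.4 60;python3 t.py .599 .081 .052 85.4 60
```

```text
tool_pos: [0.5966, 0.0914, 0.1304]
clock: 25.45
force: [-0.2, 0.1, 1.0]
G now [0.5988 0.1249 0.1488] 25.45 [0.5961 0.0904 0.1288] F [-0.2  0.1  1. ] w 0.0682 rel [0.311 0.017 0.13  0.    0.    0.   ]
G now [0.5988 0.1249 0.1488] 25.45 [0.5961 0.0904 0.1288] F [-0.2  0.1  1. ] w 0.0682 rel [0.31  0.018 0.431 0.    0.    0.   ]
```

```bash
python3 -m crank '0.15 0.017 0.03 0 0 0 0.2;0.311 0.017 0.1 0 0 0 0.2;0.311 0.018 0.13 0 0 0 0.2;0.311 0.018 0.13 0 0 0 0.2'|grep -E "pos|^force"; python3 t.py .599 .081 .052 85.4 60; python3 -m crank '0 0 0.1 0 0 0 0.2;0 0 0.2 0 0 0 0.2;0 0 0.3 0 0 0 0.2;0 0 0.3 0 0 0 0.2;0 0 0.3 0 0 0 0.2'|grep -E "clock|^force"; python3 t.py .599 .081 .052 85.4 60
```

```text
tool_pos: [0.6008, 0.0958, 0.0651]
force: [0.4, -0.1, 0.2]
G now [0.6036 0.1303 0.0851] 25.7833 [0.6008 0.0958 0.0651] F [ 0.4 -0.1  0.2] w 0.0684 rel [ 0.019 -0.003  0.297 -0.    -0.    -0.001]
clock: 26.2
force: [0.4, 0.3, 0.2]
G now [0.6005 0.0791 0.0577] 26.2 [0.5977 0.0446 0.0377] F [0.4 0.3 0.2] w 0.0684 rel [ 0.029 -0.008  0.007  0.    -0.    -0.001]
```

```bash
python3 -m crank '0.028 -0.006 0 0 0 0 0.2;0.028 -0.006 0 0 0 0 0.2;0.028 -0.006 0 0 0 0 1;0.028 -0.006 0 0 0 0 1;0.028 -0.006 0 0 0 0 1;0.028 -0.006 0 0 0 0 1;0.028 -0.006 0 0 0 0 1;0.028 -0.006 0 0 0 0 1' 60|grep -E "clock|pos|force|width";python3 t.py .599 .081 .052 85.4 60; python3 t.py .599 .081 .15 85.4 60;  python3 t.py .60 .05 .25 130 40
```

```text
clock: 26.87
tool_pos: [0.5967, 0.05, 0.03]
force: [0.4, 2.5, 3.1]
grip_width: 0.0341
grip_force: 59.2
G now [0.5994 0.0845 0.05  ] 26.8667 [0.5967 0.05   0.03  ] F [0.4 2.5 3.1] w 0.0341 rel [-0.018 -0.001  0.01   0.    -0.    -0.001]
G now [0.5994 0.0845 0.05  ] 26.8667 [0.5967 0.05   0.03  ] F [0.4 2.5 3.1] w 0.0341 rel [-0.442  0.001 -0.235  0.    -0.    -0.001]
G now [0.5994 0.0845 0.05  ] 26.8667 [0.5967 0.05   0.03  ] F [0.4 2.5 3.1] w 0.0341 rel [-0.864  0.111 -0.396 -0.095  0.053 -0.081]
```

```bash
python3 -m crank '-0.1 0 -0.06 0 0 0 1;-0.25 0 -0.15 0 0 0 1;-0.43 0 -0.25 0 0 0 1;-0.6 0 -0.35 0 0 0 1;-0.78 0 -0.45 0 0 0 1;-0.78 0 -0.45 0 0 0 1;-0.78 0 -0.45 0 0 0 1'|grep -E "clock|pos|force|width"; python3 t.py .63 .0 .28 130 38; python3 t.py .66 -.12 .30 175 15
```

```text
clock: 27.45
tool_pos: [0.5962, 0.0494, 0.2114]
force: [0.6, 0.6, -3.7]
grip_width: 0.0346
grip_force: 60.1
G now [0.5988 0.0839 0.2315] 27.45 [0.5962 0.0494 0.2114] F [ 0.6  0.6 -3.7] w 0.0346 rel [-0.32   0.276  0.184 -0.093  0.058 -0.083]
G now [0.5988 0.0839 0.2315] 27.45 [0.5962 0.0494 0.2114] F [ 0.6  0.6 -3.7] w 0.0346 rel [-0.625  0.44   0.583 -0.154  0.098 -0.203]
```

```bash
python3 -m crank '-0.04 0.035 0.02 -0.013 0.008 -0.012 1;-0.08 0.07 0.04 -0.026 0.016 -0.024 1;-0.12 0.1 0.06 -0.039 0.024 -0.036 1;-0.16 0.14 0.09 -0.052 0.032 -0.048 1;-0.2 0.18 0.12 -0.065 0.04 -0.06 1;-0.25 0.22 0.15 -0.078 0.048 -0.071 1;-0.32 0.276 0.184 -0.093 0.058 -0.083 1;-0.32 0.276 0.184 -0.093 0.058 -0.083 1'|grep -E "clock|pos|width";python3 -m crank '0 0 0 0 0 0 1'|grep clock; python3 t.py .67 -.14 .31 175 15
```

```text
clock: 28.12
tool_pos: [0.6441, -0.0269, 0.25]
grip_width: 0.0342
clock: 28.2
G now [ 0.6283 -0.0035  0.279 ] 28.2 [ 0.6439 -0.0225  0.2474] F [ 0.7  0.3 -2.1] w 0.0342 rel [-0.525 -0.238  0.257 -0.057  0.06  -0.113]
```

```bash
python3 -m crank '-0.07 -0.03 0.03 -0.007 0.008 -0.015 1;-0.14 -0.06 0.06 -0.015 0.016 -0.03 1;-0.21 -0.1 0.09 -0.022 0.024 -0.045 1;-0.28 -0.14 0.12 -0.03 0.032 -0.06 1;-0.35 -0.18 0.16 -0.038 0.04 -0.075 1;-0.42 -0.21 0.2 -0.046 0.048 -0.09 1;-0.525 -0.238 0.257 -0.057 0.06 -0.113 1;-0.525 -0.238 0.257 -0.057 0.06 -0.113 1'|grep -E "pos|width";python3 -m crank '0 0 0 0 0 0 1;0 0 0 0 0 0 1'|grep clock; python3 t.py .65 -.253 .29 175 15
python3 - <<'E'
from h import *; from station import bot
o=bot.get_obs();i=bot.get_image("wrist");c=wristcam(i,o);pickle.dump(c,open("w6.pkl","wb"))
R=Ro.from_quat(o["eef_rot"]).as_matrix();G=o["tool_pos"]-.04*R[:,2]
# plate frame in tool axes: pitch 60 at level
b=np.radians(60);xp=R@[-np.cos(b),0,np.sin(b)];zp=R@[-np.sin(b),0,-np.cos(b)]
H=G+.0035*xp+.002*zp;print("xp",xp.round(3),"H",H.round(4),"hole proj",proj(c,H).round(1))
g=c["color"];gg=cv2.cvtColor(g,cv2.COLOR_BGR2GRAY)
hsv=cv2.cvtColor(g,cv2.COLOR_BGR2HSV);m=((hsv[...,1]<28)&(hsv[...,2]>70)).astype(np.uint8)
for s in range(-2,3):
  print([int(gg[min(419,max(0,int(v))),int(u)]) for u,v in [proj(c,H+.003*s*np.cross(zp,xp)+k*.003*xp) for k in range(-7,12)]])
dots=[(.015+0)]
E
```

```text
tool_pos: [0.6822, -0.1365, 0.2684]
grip_width: 0.0347
clock: 29.03
G now [ 0.6702 -0.1351  0.3059] 29.0333 [ 0.6818 -0.1384  0.2678] F [ 0.2  1.3 -2.4] w 0.0344 rel [ 0.02  -0.585  0.095 -0.009  0.007 -0.016]
xp [ 0.72  -0.162 -0.675] H [ 0.674  -0.1359  0.305 ] hole proj [281.8 302. ]
[109, 108, 108, 108, 107, 107, 108, 110, 110, 107, 107, 110, 110, 110, 107, 107, 90, 88, 86]
[108, 105, 105, 105, 110, 110, 105, 109, 105, 107, 107, 109, 109, 109, 108, 108, 90, 90, 91]
[106, 103, 106, 109, 106, 106, 106, 107, 107, 109, 109, 107, 107, 107, 106, 106, 86, 86, 95]
[106, 105, 105, 107, 104, 106, 108, 106, 106, 105, 105, 106, 106, 106, 103, 103, 86, 86, 82]
[107, 105, 105, 105, 105, 105, 107, 108, 108, 105, 105, 103, 106, 106, 105, 105, 85, 85, 78]
```

```bash
python3 -m crank '0.02 -0.1 0 -0.004 0.003 -0.008 1;0.02 -0.25 0.03 -0.009 0.007 -0.016 1;0.02 -0.4 0.06 -0.009 0.007 -0.016 1;0.02 -0.5 0.09 -0.009 0.007 -0.016 1;0.02 -0.585 0.095 -0.009 0.007 -0.016 1;0.02 -0.585 0.095 -0.009 0.007 -0.016 1;0.02 -0.585 0.095 -0.009 0.007 -0.016 1;0.02 -0.585 0.095 -0.009 0.007 -0.016 1'|grep -E "pos|width";python3 -m crank '0 0 0 0 0 0 1;0 0 0 0 0 0 1'|grep clock; python3 t.py .612 -.252 .255 175 15
python3 - <<'E'
from h import *; from station import bot
o=bot.get_obs();c=wristcam(bot.get_image("wrist"),o);s=bot.get_image("scene");t=bot.get_image("top");pickle.dump((o,c,s,t),open("w7.pkl","wb"))
L=np.array([.5685,-.248,.2]);T=np.array([.5864,-.2496,.218])
R=Ro.from_quat(o["eef_rot"]).as_matrix();G=o["tool_pos"]-.04*R[:,2];b=np.radians(60);xp=R@[-np.cos(b),0,np.sin(b)];zp=R@[-np.sin(b),0,-np.cos(b)];H=G+.0035*xp+.002*zp
for n,k in(("w",c),("s",s),("t",t)): print(n,"L",proj(k,L).round(1),"T",proj(k,T).round(1),"H",proj(k,H).round(1),"end",proj(k,H+.135*xp).round(1))
im=np.zeros((600,790,3),np.uint8);im[:420,:400]=c["color"][:,80:480]
u,v=proj(s,H).astype(int);a=s["color"][v-30:v+45,u-55:u+25];im[:360,405:789]=cv2.resize(a,(384,360),interpolation=cv2.INTER_CUBIC);print("s crop",u-55,v-30,4.8)
u,v=proj(t,H).astype(int);a=t["color"][v-30:v+30,u-40:u+40];im[362:600,405:722]=cv2.resize(a,(317,238),interpolation=cv2.INTER_CUBIC);print("t crop",u-40,v-30,3.97)
cv2.imwrite("pics/p7.png",im)
E
```

```text
tool_pos: [0.6621, -0.2482, 0.2533]
grip_width: 0.0345
clock: 29.92
G now [ 0.6517 -0.2485  0.2929] 29.9167 [ 0.6622 -0.2492  0.2543] F [ 0.1  0.8 -2.3] w 0.0347 rel [ 0.24  -0.034  0.131  0.001  0.001  0.001]
w L [269.4  52.4] T [268.8  96.6] H [281.7 302.1] end [280.8 289. ]
s L [214.2 238.1] T [217.  236.1] H [231.7 224.5] end [255.8 279.2]
t L [384.9 194.9] T [387.4 185.8] H [395.2 147.5] end [387.5 119.1]
s crop 176 194 4.8
t crop 355 117 3.97
```

View pics/p7.png

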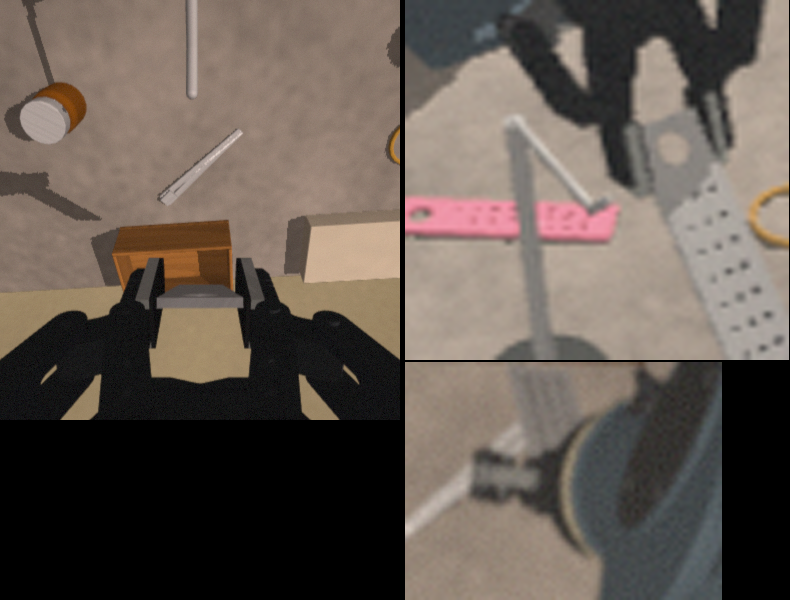

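Wrist view: the hook tip is at (272,97) full frame, with the bar running straight up the image, and the plate is edge-on between the pads at u≈280. Scene view: the tip is at (217.3,237.1) and the hole at (231.8,225.3), both within 1 px of prediction. The geometry holds, so I'll correct y by about 2 mm and thread.

```bash
cat > t2.py <<'E'
# rel moves to bring hole to tip/low + offset: args pitch, along-d offset from tip (m)  | 'L' dx dz pitch
import sys; from h import *; from station import bot
o,c,s,t=pickle.load(open("w7.pkl","rb"))
T=onz(c,272,96,.218); a=np.radians(-5.);h=np.array([np.cos(a),np.sin(a),0]);z=np.array([0,0,1.]); T=T-.001*h
L=T-.018*h-.018*z; d=(h+z)/2**.5
def pose(H,p):
    q=np.radians(p);X=-h;Z=-z;Y=np.cross(Z,X);Z2=np.cos(q)*Z-np.sin(q)*X;R=np.c_[np.cross(Y,Z2),Y,Z2];b=np.radians(60)
    xp=R@[-np.cos(b),0,np.sin(b)];zp=R@[-np.sin(b),0,-np.cos(b)]
    return H-.0035*xp-.002*zp+.04*Z2+.0007*Y,R
o=bot.get_obs();R=Ro.from_quat(o["eef_rot"]).as_matrix();b=np.radians(60)
xp=R@[-np.cos(b),0,np.sin(b)];zp=R@[-np.sin(b),0,-np.cos(b)]
H=o["tool_pos"]-.04*R[:,2]+.0035*xp+.002*zp-.0007*R[:,1]
print("T",T.round(4),"H-L along h,y,z mm",(1000*np.array([(H-L)@h,(H-L)@np.cross(z,h),H[2]-L[2]])).round(1),"F",o["force"].round(1),"w",o["grip_width"].round(4),o["clock"])
for k in sys.argv[1:]:
    f=[float(v) for v in k.split(",")]; print(k,rel(o,*pose(L+f[0]*h+f[1]*z,f[2])))
E
python3 t2.py .035,.035,15 .022,.022,15 .005,.005,15
```

```text
Traceback (most recent call last):
  File "t2.py", line 13, in <module>
    print("T",T.round(4),"H-L along h,y,z mm",(1000*np.array([(H-L)@h,(H-L)@np.cross(z,h),H[2]-L[2]])).round(1),"F",o["force"].round(1),"w",o["grip_width"].round(4),o["clock"])
                                                                                                                                            ^^^^^^^^^^^^^^^^^^^^^
AttributeError: 'float' object has no attribute 'round'
```

```bash
sed -i 's/o\["grip_width"\].round(4)/round(o["grip_width"],4)/' t2.py; python3 t2.py .036,.036,15 .022,.022,15 .005,.005,15
```

```text
T [ 0.5852 -0.2479  0.218 ] H-L along h,y,z mm [87.9  3.1 92.1] F [-0.3  0.6 -1.6] w 0.0345 30.0667
.036,.036,15 [ 0.325 -0.015  0.202  0.     0.001  0.001]
.022,.022,15 [ 0.411 -0.014  0.251  0.     0.001  0.001]
.005,.005,15 [ 0.515 -0.014  0.311  0.     0.001  0.001]
```

```bash
python3 -m crank '0.08 -0.015 0.05 0 0 0 1;0.16 -0.015 0.1 0 0 0 1;0.24 -0.015 0.15 0 0 0 1;0.32 -0.015 0.2 0 0.001 0.001 1;0.325 -0.015 0.202 0 0.001 0.001 1;0.325 -0.015 0.202 0 0.001 0.001 1;0.325 -0.015 0.202 0 0.001 0.001 1'|grep clock;  python3 t2.py .024,.024,15 .015,.015,15 .005,.005,15
python3 - <<'E'
from h import *; from station import bot
# check hook bar seen through / beside plate in wrist view: tip column
i=bot.get_image("wrist")["color"];g=cv2.cvtColor(i,cv2.COLOR_BGR2HSV);m=((g[...,1]<30)&(g[...,2]>135)).astype(np.uint8)
for v in(20,60,100,140,180,200): 
    x=np.where(m[v,230:330])[0]+230; print(v,(x.min(),x.max(),len(x)) if len(x) else None)
E
```

```text
clock: 30.65
T [ 0.5852 -0.2479  0.218 ] H-L along h,y,z mm [37.2 -1.  37.1] F [-0.1 -0.4 -1.5] w 0.0345 30.65
.024,.024,15 [ 0.081  0.004  0.046  0.    -0.    -0.   ]
.015,.015,15 [ 0.136  0.004  0.078  0.    -0.    -0.   ]
.005,.005,15 [ 0.197  0.004  0.113  0.    -0.    -0.   ]
20 (np.int64(283), np.int64(283), 1)
60 (np.int64(279), np.int64(287), 4)
100 (np.int64(284), np.int64(288), 4)
140 (np.int64(279), np.int64(286), 5)
180 (np.int64(279), np.int64(280), 2)
200 (np.int64(281), np.int64(316), 7)
```

```bash
python3 -m crank '0.03 0.004 0.017 0 0 0 1;0.06 0.004 0.034 0 0 0 1;0.081 0.004 0.046 0 0 0 1;0.081 0.004 0.046 0 0 0 1;0.081 0.004 0.046 0 0 0 1'|grep -E "^force";  python3 t2.py .015,.015,15; python3 -m crank '0.02 0 0.011 0 0 0 1;0.04 0 0.022 0 0 0 1;0.055 0 0.031 0 0 0 1;0.055 0 0.031 0 0 0 1;0.055 0 0.031 0 0 0 1'|grep -E "^force";  python3 t2.py .005,.005,15 .002,-.002,-10 .0,-.003,-30
```

```text
force: [0.5, -0.7, -2.7]
T [ 0.5852 -0.2479  0.218 ] H-L along h,y,z mm [22.3 -0.3 22.7] F [ 0.5 -0.7 -2.7] w 0.0344 31.1167
.015,.015,15 [ 0.044  0.001  0.028  0.    -0.    -0.   ]
force: [0.6, -0.7, -1.4]
T [ 0.5852 -0.2479  0.218 ] H-L along h,y,z mm [13.3 -0.2 13.9] F [ 0.6 -0.7 -1.4] w 0.0342 31.5333
.005,.005,15 [ 0.051  0.     0.032  0.    -0.    -0.   ]
.002,-.002,-10 [ 0.153  0.     0.037  0.     0.069 -0.   ]
.0,-.003,-30 [ 0.215  0.    -0.003  0.001  0.125 -0.   ]
```

```bash
python3 -m crank '0.02 0 0.012 0 0 0 1;0.04 0 0.025 0 0 0 1;0.051 0 0.032 0 0 0 1;0.051 0 0.032 0 0 0 1;0.051 0 0.032 0 0 0 1'|grep -E "^force";  python3 t2.py .003,.0,-5 .001,-.003,-30
```

```text
force: [0.4, 0.2, -2.2]
T [ 0.5852 -0.2479  0.218 ] H-L along h,y,z mm [ 5.2 -0.2  5.1] F [ 0.4  0.2 -2.2] w 0.0347 31.95
.003,.0,-5 [ 0.08   0.     0.005  0.     0.055 -0.   ]
.001,-.003,-30 [ 0.159  0.    -0.034  0.001  0.125 -0.   ]
```

Still free of contact. I'll rotate the plate towards vertical about the hole, in two stages.

```bash
python3 -m crank '0.027 0 0.004 0 0.018 0 1;0.054 0 0.006 0 0.036 0 1;0.08 0 0.005 0 0.055 0 1;0.08 0 0.005 0 0.055 0 1;0.08 0 0.005 0 0.055 0 1'|grep -E "^force";  python3 t2.py .001,-.003,-20
```

```text
force: [-0.5, 0.2, -2.5]
T [ 0.5852 -0.2479  0.218 ] H-L along h,y,z mm [ 4.8  0.6 -1. ] F [-0.5  0.2 -2.5] w 0.0344 32.3667
.001,-.003,-20 [ 0.067 -0.004  0.     0.     0.042  0.   ]
```

```bash
python3 t2.py .001,-.003,-30 .001,-.003,-34; python3 -c "
from station import bot;print(bot.get_obs()['joint_pos'].round(2))"
```

```text
T [ 0.5852 -0.2479  0.218 ] H-L along h,y,z mm [ 4.8  0.6 -1. ] F [-0.5  0.2 -2.5] w 0.0344 32.3667
.001,-.003,-30 [ 0.097 -0.003 -0.014  0.     0.07   0.   ]
.001,-.003,-34 [ 0.108 -0.003 -0.021  0.     0.081  0.   ]
[0.31 0.58 0.01 1.58 0.01 1.06 1.8 ]
```

```bash
python3 -m crank '0.025 -0.001 0 0 0.017 0 1;0.05 -0.002 -0.001 0 0.034 0 1;0.072 -0.003 -0.006 0 0.05 0 1;0.097 -0.003 -0.014 0 0.07 0 1;0.097 -0.003 -0.014 0 0.07 0 1;0.097 -0.003 -0.014 0 0.07 0 1'|grep -E "^force";  python3 t2.py .001,-.006,-30; python3 -c "
from station import bot;print(bot.get_obs()['joint_pos'].round(2))"
```

```text
force: [-0.2, 0.6, -2.5]
T [ 0.5852 -0.2479  0.218 ] H-L along h,y,z mm [-0.6 -0.7 -4.3] F [-0.2  0.6 -2.5] w 0.0344 32.8667
.001,-.006,-30 [-0.012  0.003  0.003  0.001 -0.     0.   ]
[0.26 0.82 0.06 1.21 0.06 1.62 1.78]
```

```bash
python3 -m crank '-0.005 0 0.009 0 0 0 1;-0.005 0 0.009 0 0 0 1;-0.005 0 0.009 0 0 0 1'|grep -E "^force"; python3 -m crank '-0.005 0 0.009 0 0 0 1;-0.005 0 0.009 0 0 0 1;-0.005 0 0.009 0 0 0 1'|grep -E "^force"; python3 t2.py 0,-.005,-30
```

```text
force: [0.8, 0.5, -1.8]
force: [-4.1, 0.8, 2.6]
T [ 0.5852 -0.2479  0.218 ] H-L along h,y,z mm [-1.1 -1.  -5.3] F [-4.1  0.8  2.6] w 0.0344 33.3667
0,-.005,-30 [-0.005  0.004 -0.004  0.    -0.     0.   ]
```

The hook is taking the load. I'll ease off slightly and open.

```bash
python3 -m crank '0.006 0 0 0 0 0 1;0.006 0 0 0 0 0 1;0.006 0 0 0 0 0 1' 20|grep -E "^force"; python3 -m crank '0.006 0 0 0 0 0 0.58;0.006 0 0 0 0 0 0.56;0.006 0 0 0 0 0 0.54;0.006 0 0 0 0 0 0.5;0.006 0 0 0 0 0 0.4;0.006 0 0 0 0 0 0.2;0.006 0 0 0 0 0 0.2;0.006 0 0 0 0 0 0.2'|grep -E "^force|width"; python3 t2.py
python3 - <<'E'
from h import *; from station import bot
s=bot.get_image("scene");pickle.dump(s,open("s8.pkl","wb"))
L=np.array([.567,-.247,.2]);print("exp plate axis",[proj(s,L-[0,0,k]).round(1).tolist() for k in(.005,.06,.135)])
g=s["color"][225:300,195:250];d0=pickle.load(open("d.pkl","rb"))["scene"]["color"][225:300,195:250]
m=(cv2.absdiff(g,d0).max(2)>25).astype(np.uint8);
for v in range(0,75,6): x=np.where(m[v])[0];print(v+225,(x.min()+195,x.max()+195) if len(x) else None,end=" ")
E
```

```text
force: [-1.6, 0.5, 1.6]
force: [-0.9, -0.9, -0.1]
grip_width: 0.0684
T [ 0.5852 -0.2479  0.218 ] H-L along h,y,z mm [-2.6 -0.7 -4.8] F [-0.9 -0.9 -0.1] w 0.0684 34.2833
exp plate axis [[214.3, 239.3], [216.0, 255.7], [218.1, 276.7]]
225 (np.int64(195), np.int64(249)) 231 (np.int64(195), np.int64(249)) 237 (np.int64(195), np.int64(249)) 243 (np.int64(195), np.int64(246)) 249 (np.int64(195), np.int64(231)) 255 (np.int64(195), np.int64(221)) 261 (np.int64(195), np.int64(222)) 267 (np.int64(211), np.int64(222)) 273 (np.int64(212), np.int64(223)) 279 (np.int64(213), np.int64(215)) 285 None 291 None 297 None
```

The plate hangs where expected (mask centre u≈217, down to row 279). I'll retreat straight back along the tool axis.

```bash
python3 -m crank '0 0 -0.05 0 0 0 0.2;0 0 -0.12 0 0 0 0.2;0 0 -0.25 0 0 0 0.2;0 0 -0.4 0 0 0 0.2;0 0 -0.6 0 0 0 0.2;0 0 -0.7 0 0 0 0.2;0 0 -0.7 0 0 0 0.2;0 0 -0.7 0 0 0 0.2'|grep -E "clock|pos|^force"
python3 -m crank '0 0 0 0 0 0 0.2;0 0 0 0 0 0 0.2;0 0 0 0 0 0 0.2;0 0 0 0 0 0 0.2;0 0 0 0 0 0 0.2;0 0 0 0 0 0 0.2;0 0 0 0 0 0 0.2;0 0 0 0 0 0 0.2'|grep clock
cat > chk.py <<'E'
from h import *; from station import bot
L=np.array([.567,-.247,.2]);d0=pickle.load(open("d.pkl","rb"))
for n in("scene","top"):
    s=bot.get_image(n);u,v=proj(s,L).astype(int);sl=np.s_[v-15:v+50,u-25:u+30]
    g=s["color"][sl].astype(int);h=cv2.cvtColor(s["color"][sl],cv2.COLOR_BGR2HSV)
    m=((cv2.absdiff(s["color"][sl],d0[n]["color"][sl]).max(2)>25)&(h[...,1]<45)&(h[...,2]>90)).astype(np.uint8)
    n_,l,st,ce=cv2.connectedComponentsWithStats(m)
    print(n,[(st[i].tolist(),(ce[i]+[u-25,v-15]).round(1).tolist()) for i in range(1,n_) if st[i,4]>15],(u-25,v-15),"exp c",proj(s,L-[0,0,.065]).round(1),"ends",proj(s,L+[0,0,.01]).round(0),proj(s,L-[0,0,.14]).round(0))
E
python3 chk.py; sleep 0; python3 -m crank '0 0 0 0 0 0 0.2;0 0 0 0 0 0 0.2;0 0 0 0 0 0 0.2;0 0 0 0 0 0 0.2;0 0 0 0 0 0 0.2;0 0 0 0 0 0 0.2;0 0 0 0 0 0 0.2;0 0 0 0 0 0 0.2'|grep clock; python3 chk.py
```

```text
clock: 35.0
tool_pos: [0.6102, -0.2493, 0.2825]
force: [-0.4, -0.2, -0.3]
clock: 35.67
scene [([15, 2, 40, 57, 1002], [223.1, 246.9]), ([0, 22, 14, 22, 252], [194.6, 253.9])] (np.int64(189), np.int64(222)) exp c [216.2 257.2] ends [214. 235.] [218. 278.]
top [([0, 0, 35, 65, 811], [368.2, 200.3]), ([5, 29, 19, 36, 196], [373.5, 227.3])] (np.int64(359), np.int64(180)) exp c [378.1 199.9] ends [385. 195.] [372. 204.]
clock: 36.43
scene [([15, 2, 40, 57, 1010], [223.0, 247.0]), ([0, 22, 14, 22, 254], [194.6, 253.9])] (np.int64(189), np.int64(222)) exp c [216.2 257.2] ends [214. 235.] [218. 278.]
top [([0, 0, 34, 44, 600], [369.6, 191.8]), ([46, 3, 9, 14, 25], [408.6, 191.1]), ([0, 27, 15, 38, 202], [364.9, 224.4]), ([8, 30, 16, 26, 135], [375.2, 222.7]), ([5, 54, 11, 11, 56], [368.5, 239.9])] (np.int64(359), np.int64(180)) exp c [378.1 199.9] ends [385. 195.] [372. 204.]
```

```bash
python3 -m crank '0 0 -0.2 0 0 0 0.2;0 0 -0.3 0 0 0 0.2;0 0 -0.3 0 0 0 0.2;0 0 -0.3 0 0 0 0.2;0 0 -0.3 0 0 0 0.2;0 0 -0.3 0 0 0 0.2;0 0 -0.3 0 0 0 0.2;0 0 -0.3 0 0 0 0.2'|grep clock; for i in 1 2 3; do python3 -m crank '0 0 0 0 0 0 0.2;0 0 0 0 0 0 0.2;0 0 0 0 0 0 0.2;0 0 0 0 0 0 0.2;0 0 0 0 0 0 0.2;0 0 0 0 0 0 0.2;0 0 0 0 0 0 0.2;0 0 0 0 0 0 0.2'>/dev/null; done
python3 - <<'E'
from h import *; from station import bot
d0=pickle.load(open("d.pkl","rb"))["scene"]["color"]
P=None
for k in range(4):
    c=bot.get_image("scene")["color"]
    if P is not None: print("diff",cv2.absdiff(c,P)[232:290,200:235].max(2).mean().round(2),cv2.absdiff(c,P)[232:290,450:485].max(2).mean().round(2))
    P=c
g=P.astype(int);h=cv2.cvtColor(P,cv2.COLOR_BGR2HSV)
for v in range(230,286,4): print(v,"".join("#" if (h[v,u,1]<30 and h[v,u,2]>85) else "." for u in range(190,240)))
E
```

```text
clock: 37.2
diff 2.33 2.67
diff 2.36 2.67
diff 2.34 2.7
230 ........####.....###..............................
234 .........####........##########...................
238 ..........###.....###.......###...................
242 ..........###......#############..................
246 ..........#####....#############..................
250 ...........####....#############..................
254 ...........####.....#############.................
258 ............####....#############.................
262 ............####.....#############................
266 .......###########################................
270 ...################################...............
274 ..########......###################...............
278 .....#.....#################......................
282 .......................#..........................
```

The plate hangs vertically at u 209–222, rows 233–277 in the scene view. Frame differences are at noise level and the gripper is clear, so I'm handing in.

```bash
python3 -c "
from station import bot;print(bot.sign_off())"
```

```text
the job is handed in; nothing more can be done
None
```

I tipped up the drawplate, laid it across the block and hung it by its hole on the hook. It was still and the gripper was clear when I handed the job in at about 40 s; no verdict came back.

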